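# Shut the open lanes of the dispenser with spare shutter plates

## Robot

A 6-joint arm with a two-finger parallel gripper is mounted at the origin on a cart in front of the work surface, level with it; the furniture and walls round the work are solid. World frame = base frame: x ahead of the robot, y to its left, z up, the work surface at z = 0. Lengths are in mm, angles in degrees, forces in N, time in s.
With the tool pointing down it reaches from about 425 to 925 mm from the base axis. Payload 12.5 kg.
Tool frame: the origin (TCP) lies on the centre line of the jaws, within the pads' length; the fingertips stand 11 mm ahead of it and the grasp point (between the pads) lies 8 mm behind it; x points along the fingers, y is the direction in which the jaws open and shut, and the axes are right-handed (so a half turn about x gives the same grasp; the last joint's range is limited). The gripper opens to 85 mm and grips with 20 to 120 N. Pads are 22 mm wide; open, the fingers measure 114 mm over their backs; the gripper's body (76 mm by 85 mm) begins 54 mm behind the grasp point. The pads swing forward as they close: fully open they stand 13 mm farther back than shut.
Start: joints at [60.928, 28.126, 89.318, -0, 62.55, -6.05], TCP at [244.407, 575.247, 242.327] pointing down, gripper open.
Joint ranges: [-177.58, 177.58], [-47.91, 125.51], [2.72, 160], [-65.01, 245.01], [3.68, 167.84], [-153.87, 153.87]. Speed limits (degrees/s): [127.2, 127.2, 159.86, 180, 180, 180].

## Interface

Orientations are given as a 3x3 rotation matrix whose columns are the frame's x, y, z axes.
In Python, from plant import manip gives the robot as it stands. The module is installed in compiled form; this text tells all that it offers.
- The arm moves only by the tool jog_arm, never from a script. Its argument "rows" is a list of rows, each an object with "linear": the shift along the tool's x, y, z in cm, a list of three; "spin": the turn about the tool's x in degrees; "claw": the gripper's target within -1 to 1 (shut at 1, half-way at 0, fully open at -1). In form: [{"linear": [x, y, z], "spin": spin, "claw": claw}, ...]. A call has 1 to 20 rows; each row shifts and turns the commanded pose from where the row before left it, along the tool's axes as they then stand; what a row does not reach is not made up. A row lasts 1/10 s, in which the tool goes at most 50 mm and 8.59 degrees, less where a joint would pass 70% of its speed; a pose out of reach is approached as far as the arm can. A call is refused whole if a number of a shift passes 5 or a number of a turn 8.59, either way. A call with a gripper value outside its range is refused whole. The fingers move at their own pace and stop on an object; "force" is the grip in N (left out, the last holds). Time passes only in rows, so rows that do not move let the fingers close. It gives the time, the measured TCP pose, the force and the opening at its end, in the units of the state.
- manip.read_state(): the state, without advancing time (a new reading comes with each control period).
- manip.snapshot(name): name is "scene" or "top"; returns the picture (400x640x3 uint8, red, green, blue); there is no depth.
- manip.camera_model(name): a dict with "vertical_fov" (degrees; the focal length in pixels is half the picture's height over the tangent of half this angle, whatever the lens; pixels are square), "cx", "cy" (the principal point, pixels), "origin" and "attitude" of the camera in the world. Camera axes: x right, y down, z forward; pixel columns grow to the right and rows downward; lengths in mm; the calibration is good to about 2 mm. A picture is of the moment at which its call begins. camera_model takes no time and is no camera call.
- manip.hand_in(): hands the job in, once; it reports no verdict.
The state is a dict: "time_s": time; "joint_positions": joint angles; "joint_vel": joint speeds; "tau": joint torques, N m; "ee_pos": TCP position; "ee_rot": TCP orientation; "contact_force": force on the tool from outside, world axes, zero at the start; "ft_torque": the same for the moment, N m; "gripper_width": finger opening in mm.
Only numpy, scipy, OpenCV 4.12 (cv2) and the standard library are available. Lean on these libraries where they do the work, as an engineer would, in place of code of your own. Each camera call takes 0.05 s, during which the arm holds its last target.

## Task

Get the five-lane dispenser ready for the next packing run: pull its feed lever right over towards you, then press a spare shutter plate fully home, flat and square, into the sprung edge clip of every lane that has none, leaving the plates already fitted where they are, and only then push the lever all the way back over, away from you. Lay the spare plates that are left over in the empty tray; do not disturb the label roll, the tub or the hand stamp.

Things in the scene. Friction and masses are not known exactly. Their poses are not given: they have to be found in the camera images.
- dispenser: steel outlet strip, fixed: apron 6 mm thick (x -45 to +85 mm, y -190 to +265) with a housing on it at the back (x +45 to +85, y -190 to +190, 66 mm high). Origin: on the table under the middle of the row of five homes; x points away from the robot into the clips, y left along the row, z up. Five lanes 72 mm apart, 0 leftmost (+y) to 4, each with a sprung edge clip in front of the housing.
- home0 (a point): lane 0: where a plate's origin lies when fully home, on the apron's face (6 mm up); axes as the dispenser's. The clip: sprung steel jaw 46 mm wide, flat from x +34 to +45 mm with its underside 2 mm above the apron (rises with a plate in), lip turned up 18 degrees to x +19 mm, 7 mm above the apron. A plate slid along the apron in +x lifts it and ends on the housing; takes 5 to 15 N.
- home1 (a point): lane 1: where a plate's origin lies when fully home, on the apron's face (6 mm up); axes as the dispenser's. The clip: sprung steel jaw 46 mm wide, flat from x +34 to +45 mm with its underside 2 mm above the apron (rises with a plate in), lip turned up 18 degrees to x +19 mm, 7 mm above the apron. A plate slid along the apron in +x lifts it and ends on the housing; takes 5 to 15 N.
- home2 (a point): lane 2: where a plate's origin lies when fully home, on the apron's face (6 mm up); axes as the dispenser's. The clip: sprung steel jaw 46 mm wide, flat from x +34 to +45 mm with its underside 2 mm above the apron (rises with a plate in), lip turned up 18 degrees to x +19 mm, 7 mm above the apron. A plate slid along the apron in +x lifts it and ends on the housing; takes 5 to 15 N.
- home3 (a point): lane 3: where a plate's origin lies when fully home, on the apron's face (6 mm up); axes as the dispenser's. The clip: sprung steel jaw 46 mm wide, flat from x +34 to +45 mm with its underside 2 mm above the apron (rises with a plate in), lip turned up 18 degrees to x +19 mm, 7 mm above the apron. A plate slid along the apron in +x lifts it and ends on the housing; takes 5 to 15 N.
- home4 (a point): lane 4: where a plate's origin lies when fully home, on the apron's face (6 mm up); axes as the dispenser's. The clip: sprung steel jaw 46 mm wide, flat from x +34 to +45 mm with its underside 2 mm above the apron (rises with a plate in), lip turned up 18 degrees to x +19 mm, 7 mm above the apron. A plate slid along the apron in +x lifts it and ends on the housing; takes 5 to 15 N.
- feed_lever (a joint): feed lever at the left end of the dispenser, hinged 28 mm above the table at dispenser x 0, y +228 mm; 80 mm long, round black knob 26 mm in diameter. Value 0: pulled fully towards the robot (feed stopped; leans 0.5 rad to -x); 1.0: pushed fully over, away from the robot (feed running; leans 0.5 rad to +x). Stays where left; needs about 1 N.
- feed_lever_tip (a point): centre of the lever's knob (about 98 mm above the table at either end of its swing, 108 mm upright)
- fitted0: if present, already home in lane 0: white plastic shutter plate: 90 (x) x 56 (y) x 4 mm thick, with an upright grip fin on the middle of its upper face: 30 mm long (x), 10 mm thick (y), top 44 mm above the underside; about 60 g. The same turned half round: either 56 mm edge may lead into a clip. Origin: centre of the underside; z up.
- fitted1: if present, already home in lane 1: white plastic shutter plate: 90 (x) x 56 (y) x 4 mm thick, with an upright grip fin on the middle of its upper face: 30 mm long (x), 10 mm thick (y), top 44 mm above the underside; about 60 g. The same turned half round: either 56 mm edge may lead into a clip. Origin: centre of the underside; z up.
- fitted2: if present, already home in lane 2: white plastic shutter plate: 90 (x) x 56 (y) x 4 mm thick, with an upright grip fin on the middle of its upper face: 30 mm long (x), 10 mm thick (y), top 44 mm above the underside; about 60 g. The same turned half round: either 56 mm edge may lead into a clip. Origin: centre of the underside; z up.
- fitted3: if present, already home in lane 3: white plastic shutter plate: 90 (x) x 56 (y) x 4 mm thick, with an upright grip fin on the middle of its upper face: 30 mm long (x), 10 mm thick (y), top 44 mm above the underside; about 60 g. The same turned half round: either 56 mm edge may lead into a clip. Origin: centre of the underside; z up.
- fitted4: if present, already home in lane 4: white plastic shutter plate: 90 (x) x 56 (y) x 4 mm thick, with an upright grip fin on the middle of its upper face: 30 mm long (x), 10 mm thick (y), top 44 mm above the underside; about 60 g. The same turned half round: either 56 mm edge may lead into a clip. Origin: centre of the underside; z up.
- spare0: spare, lying on the table in front of the dispenser: white plastic shutter plate: 90 (x) x 56 (y) x 4 mm thick, with an upright grip fin on the middle of its upper face: 30 mm long (x), 10 mm thick (y), top 44 mm above the underside; about 60 g. The same turned half round: either 56 mm edge may lead into a clip. Origin: centre of the underside; z up.
- spare1: spare, lying on the table in front of the dispenser: white plastic shutter plate: 90 (x) x 56 (y) x 4 mm thick, with an upright grip fin on the middle of its upper face: 30 mm long (x), 10 mm thick (y), top 44 mm above the underside; about 60 g. The same turned half round: either 56 mm edge may lead into a clip. Origin: centre of the underside; z up.
- spare2: spare, lying on the table in front of the dispenser: white plastic shutter plate: 90 (x) x 56 (y) x 4 mm thick, with an upright grip fin on the middle of its upper face: 30 mm long (x), 10 mm thick (y), top 44 mm above the underside; about 60 g. The same turned half round: either 56 mm edge may lead into a clip. Origin: centre of the underside; z up.
- spare3: spare, lying on the table in front of the dispenser: white plastic shutter plate: 90 (x) x 56 (y) x 4 mm thick, with an upright grip fin on the middle of its upper face: 30 mm long (x), 10 mm thick (y), top 44 mm above the underside; about 60 g. The same turned half round: either 56 mm edge may lead into a clip. Origin: centre of the underside; z up.
- spare4: spare, lying on the table in front of the dispenser: white plastic shutter plate: 90 (x) x 56 (y) x 4 mm thick, with an upright grip fin on the middle of its upper face: 30 mm long (x), 10 mm thick (y), top 44 mm above the underside; about 60 g. The same turned half round: either 56 mm edge may lead into a clip. Origin: centre of the underside; z up.
- tray: empty white food tray, open on top, 206 (x) x 255 (y) x 67 mm high, loose, 0.14 kg; its floor is 6 mm thick, its inside at least 166 x 216 mm. Origin: centre of the underside.
- roll: bystander: roll of labels standing on the table, 92 mm in diameter, 52 mm high; origin: centre of the underside
- tub: bystander: small round tub, 70 mm in diameter, 45 mm high; origin: centre of the underside
- stamp: bystander: black hand stamp standing upright, 35 x 46 x 100 mm high; origin: centre of the underside

How it is judged:
By the outcome, as a careful person would: the job done as asked, in the order asked, and still so for the second after the job is handed in, with the robot touching nothing.
Of fitted0, fitted1, fitted2, fitted3, fitted4 only 1 to 2 are there at a start; the rules pass over those that are not, and their reading is None.
At some moment in a run one of spare0, spare1, spare2, spare3, spare4, tray may be knocked a few centimetres aside while the robot is not near it.
Once in a run the grip may slacken for a moment while it holds something.
It also fails if it takes over 192 s, if anything falls off the work surface, if the arm or the gripper's body presses on something with over 40 N, if the wrist force passes 120 N, or if a joint passes its speed limit or range.

## Working session

There is one attempt and no reset: what is moved stays moved. The work goes in short steps, Python scripts to look and compute and a tool call to move; the robot and the scene stay as the last step left them, time stands still between calls to the robot, and variables do not carry over. Pictures are saved under pics/ and viewed, and the job is handed in when it is done.

Besides the shell and the picture viewer there is one more tool, called after "Emit:" as name(argument=value, ...) on one line, values as JSON. jog_arm: Moves the arm, as the interface text tells. Its arguments: {"type":"object","properties":{"rows":{"type":"array","items":{"type":"object","properties":{"linear":{"type":"array","items":{"type":"number"}},"spin":{"type":"number"},"claw":{"type":"number"}}}},"force":{"type":"number"}},"required":["rows"]}

```bash
mkdir -p pics; ls; python3 - <<'E'
from plant import manip
import cv2
s=manip.read_state()
for k,v in s.items(): print(k,v)
for n in ("scene","top"):
    im=manip.snapshot(n); cv2.imwrite(f"pics/{n}0.png",im[:,:,::-1]); print(n,manip.camera_model(n))
E
```

```text
pics
time_s 0.0
joint_positions [ 6.09276972e+01  2.81628456e+01  8.93496852e+01  7.98745443e-04
  6.25499172e+01 -6.05105032e+00]
joint_vel [0.08125144 0.00131669 0.03221901 0.00392501 0.1261981  0.01949506]
tau [ 1.92071617e-03 -6.18433928e+01 -2.61588103e+01 -3.96347139e-05
  4.05328930e-03  2.03457057e-05]
ee_pos [244.29868593 575.0450653  241.7444972 ]
ee_rot [[-5.40420434e-04  3.91078169e-01  9.20357308e-01]
 [-9.46589683e-04  9.20356830e-01 -3.91078522e-01]
 [-9.99999406e-01 -1.08254756e-03 -1.27189078e-04]]
contact_force [ 0.68558345 -0.32084424  0.01370098]
ft_torque [-0.02677062 -0.0175476   0.02602169]
gripper_width 85.84402669319486
scene {'vertical_fov': 47.606015929956015, 'cx': 315.75624926422455, 'cy': 188.9843315031919, 'origin': array([   46.765229  , -1114.91917464,  1168.77287962]), 'attitude': array([[ 0.9158173 , -0.25820437,  0.30758604],
       [-0.40158531, -0.59416984,  0.69691566],
       [ 0.00281168, -0.76176946, -0.6478421 ]])}
top {'vertical_fov': 46.59429834574387, 'cx': 326.67886680365115, 'cy': 203.76719186119882, 'origin': array([ 414.01726391,   27.40417357, 1474.03256112]), 'attitude': array([[-0.01600968, -0.99303418,  0.11673391],
       [-0.99984392,  0.01502731, -0.00929075],
       [ 0.00747184, -0.11686443, -0.99311977]])}
```

View pics/scene0.png

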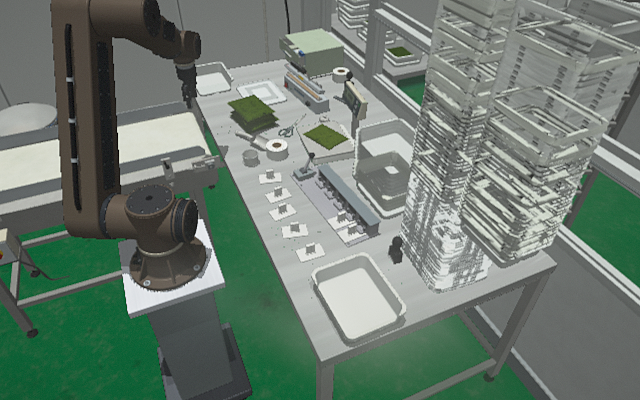

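View pics/top0.png

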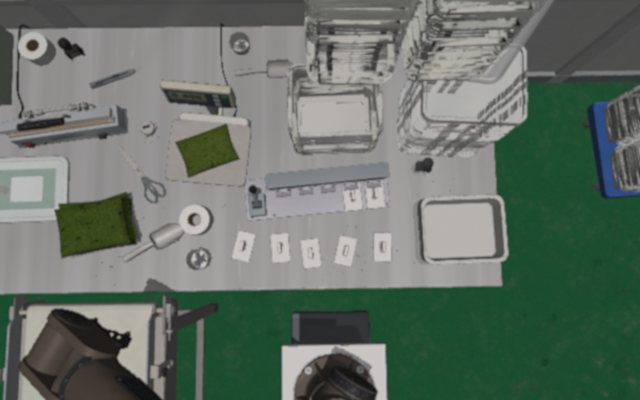

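The lanes read as 3 and 4 already fitted (top view, px (352,197) and (375,195)). There are five spares in a row at v≈248, the tray is at (462,228), and the lever is at (256,200). I'll zoom in next.

```bash
python3 - <<'E'
import cv2
im=cv2.imread("pics/top0.png")
cv2.imwrite("pics/top0z.png",cv2.resize(im[150:275,225:400],None,fx=4.5,fy=4.5,interpolation=cv2.INTER_CUBIC))
im=cv2.imread("pics/scene0.png")
cv2.imwrite("pics/scene0z.png",cv2.resize(im[140:270,240:400],None,fx=4.6,fy=4.6,interpolation=cv2.INTER_CUBIC))
E
```

```text
(no output)
```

View pics/top0z.png

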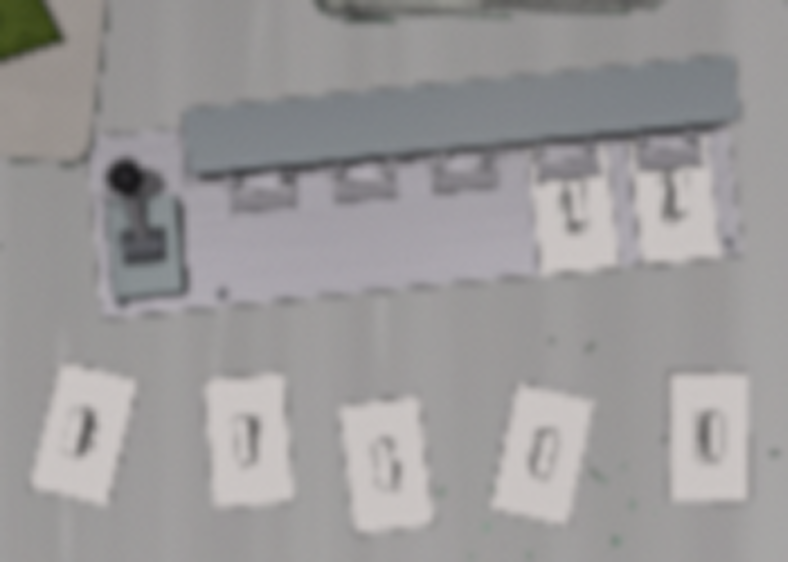

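View pics/scene0z.png

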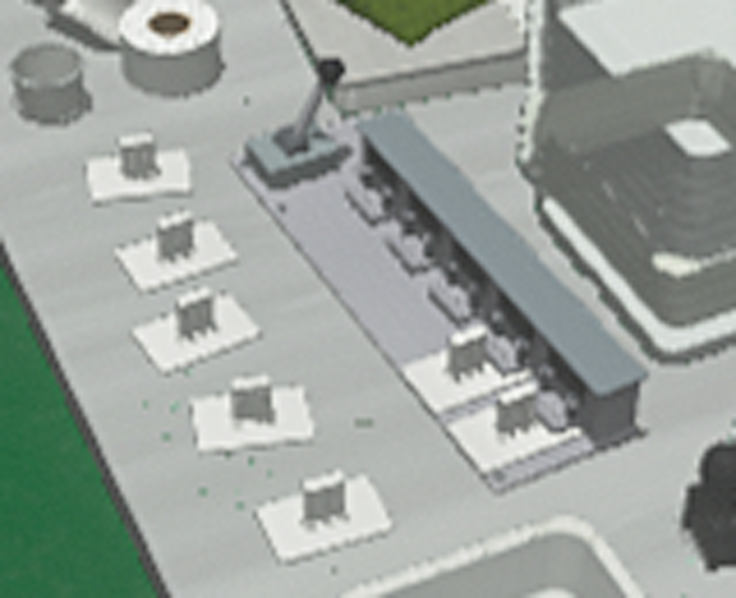

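```bash
cat > h.py <<'E'
import numpy as np,cv2
try:
    from plant import manip
except Exception: pass
def cam(n):
    m=manip.camera_model(n); f=200/np.tan(np.radians(m["vertical_fov"])/2)
    return f,m["cx"],m["cy"],np.array(m["origin"]),np.array(m["attitude"])
def ray(n,uv):
    f,cx,cy,o,R=cam(n); uv=np.atleast_2d(uv).astype(float)
    d=np.c_[(uv[:,0]-cx)/f,(uv[:,1]-cy)/f,np.ones(len(uv))]@R.T
    return o,d
def onplane(n,uv,z):
    o,d=ray(n,uv); return o+d*((z-o[2])/d[:,2])[:,None]
def proj(n,P):
    f,cx,cy,o,R=cam(n); q=(np.atleast_2d(P)-o)@R
    return np.c_[f*q[:,0]/q[:,2]+cx,f*q[:,1]/q[:,2]+cy]
def tri(uvt,uvs):
    A=np.zeros((3,3));b=np.zeros(3)
    for n,uv in(("top",uvt),("scene",uvs)):
        o,d=ray(n,uv);d=d[0]/np.linalg.norm(d[0]);M=np.eye(3)-np.outer(d,d);A+=M;b+=M@o
    return np.linalg.solve(A,b)
def white(n,im,thr=192):
    # mask bright, low-saturation pixels; upsample for sub-pixel contours
    g=cv2.resize(im,None,fx=4,fy=4,interpolation=cv2.INTER_LINEAR)
    m=(g.min(2)>thr).astype(np.uint8)
    return m
def plates(im,n="top",thr=190,z=4,roi=(225,185,400,275),amin=250,amax=700):
    m=white(n,im,thr); x0,y0,x1,y1=[4*r for r in roi]
    k=np.zeros_like(m);k[y0:y1,x0:x1]=m[y0:y1,x0:x1]
    k=cv2.morphologyEx(k,cv2.MORPH_CLOSE,np.ones((9,9)))
    cs,_=cv2.findContours(k,cv2.RETR_EXTERNAL,cv2.CHAIN_APPROX_NONE)
    out=[]
    for c in cs:
        a=cv2.contourArea(c)/16
        if not amin<a<amax: continue
        p=(c[:,0,:]+0.5)/4-0.5
        P=onplane(n,p,z)[:,:2].astype(np.float32)
        (cx,cy),(w,h),an=cv2.minAreaRect(P)
        if w<h: an+=90; w,h=h,w
        an=(an+90)%180-90
        out.append((cx,cy,an,w,h,p.mean(0),a))
    return sorted(out,key=lambda r:-r[1])
E
python3 - <<'E'
from h import *
im=cv2.imread("pics/top0.png")[:,:,::-1]
print(im[248,244],im[248,262],im[205,320],im[205,352],im[235,460])
for r in plates(im): print(np.round(r[:5],1),np.round(r[5],1),round(r[6]))
im=cv2.imread("pics/scene0.png")[:,:,::-1]
print('scene')
for r in plates(im,"scene",200,4,(250,160,385,265),100,700): print(np.round(r[:5],1),np.round(r[5],1),round(r[6]))
E
```

```text
[124 121 120] [159 157 156] [168 164 171] [202 196 194] [182 179 174]
[457.2 278.8 -14.4  82.1  47.8] [243.2 246. ] 375
[450.5 163.3   4.5  82.9  49.4] [279.9 247.5] 375
[431.6  67.3   6.6  82.6  48.2] [310.4 252.9] 372
[437.6 -41.9 -13.5  81.7  47.7] [345.1 250.7] 368
[ 447.7 -159.6   -1.6   81.4   46.7] [382.2 246.8] 368
scene
[456.7 280.  -13.4  90.4  55.9] [269.8 177.9] 121
[450.1 165.2   4.5  88.6  57.2] [277.8 195.3] 143
[431.9  69.2   7.6  89.7  57.4] [282.1 212.1] 167
[437.7 -40.7 -13.1  90.9  57. ] [294.4 230.9] 197
[611.5 -68.7   5.8  82.9  73.8] [341.6 222.5] 149
[ 618.8 -132.1    3.6   86.7   57. ] [350.8 234.7] 141
[ 449.4 -151.8   -1.2   90.    67.5] [310.1 250.9] 239
[ 563.7 -237.2  -23.5  165.1   55. ] [352.5 258.6] 106
```

```bash
python3 - <<'E'
from h import *
im=cv2.imread("pics/top0.png")[:,:,::-1].astype(int)
for u in (270,290,310,330): print(u,[tuple(im[v,u]) for v in range(180,222,2)])
print([tuple(im[205,u]) for u in range(244,262)])
# fitted plates
for thr in(180,185): 
  for r in plates(im.astype(np.uint8),"top",thr,10,(330,180,392,225),100,700): print(np.round(r[:5],1),np.round(r[5],1),round(r[6]))
big=cv2.resize(im.astype(np.uint8)[:,:,::-1][175:225,240:400],None,fx=5,fy=5,interpolation=cv2.INTER_NEAREST)
sat=cv2.convertScaleAbs(cv2.subtract(big[:,:,0],big[:,:,1]),alpha=12)
cv2.imwrite("pics/sat.png",np.vstack([big,cv2.cvtColor(sat,cv2.COLOR_GRAY2BGR)]))
E
```

```text
270 [(np.int64(127), np.int64(132), np.int64(136)), (np.int64(128), np.int64(133), np.int64(137)), (np.int64(128), np.int64(133), np.int64(136)), (np.int64(131), np.int64(135), np.int64(140)), (np.int64(96), np.int64(98), np.int64(101)), (np.int64(126), np.int64(123), np.int64(127)), (np.int64(163), np.int64(159), np.int64(165)), (np.int64(163), np.int64(159), np.int64(166)), (np.int64(162), np.int64(158), np.int64(164)), (np.int64(165), np.int64(161), np.int64(168)), (np.int64(164), np.int64(159), np.int64(166)), (np.int64(165), np.int64(161), np.int64(168)), (np.int64(166), np.int64(162), np.int64(168)), (np.int64(169), np.int64(165), np.int64(172)), (np.int64(169), np.int64(165), np.int64(172)), (np.int64(171), np.int64(167), np.int64(174)), (np.int64(170), np.int64(166), np.int64(173)), (np.int64(171), np.int64(168), np.int64(174)), (np.int64(175), np.int64(170), np.int64(176)), (np.int64(147), np.int64(145), np.int64(148)), (np.int64(149), np.int64(148), np.int64(148))]
290 [(np.int64(127), np.int64(131), np.int64(136)), (np.int64(128), np.int64(133), np.int64(137)), (np.int64(1
[... 3187 characters left out ...]
 (np.int64(117), np.int64(122), np.int64(126)), (np.int64(100), np.int64(103), np.int64(107)), (np.int64(87), np.int64(89), np.int64(94)), (np.int64(84), np.int64(85), np.int64(90)), (np.int64(83), np.int64(84), np.int64(90)), (np.int64(84), np.int64(84), np.int64(90)), (np.int64(82), np.int64(82), np.int64(88)), (np.int64(81), np.int64(82), np.int64(88)), (np.int64(81), np.int64(81), np.int64(86)), (np.int64(76), np.int64(76), np.int64(82)), (np.int64(89), np.int64(92), np.int64(95))]
[597.5 -68.3   5.8  62.7  55.7] [352.2 199.1] 237
[ 603.9 -139.6    5.1   62.1   55.2] [374.8 197.1] 239
[597.6 -68.3   5.7  60.9  53.4] [352.3 199.6] 200
[ 603.8 -139.7    4.7   60.1   52.4] [374.9 197.3] 203
```

View pics/sat.png

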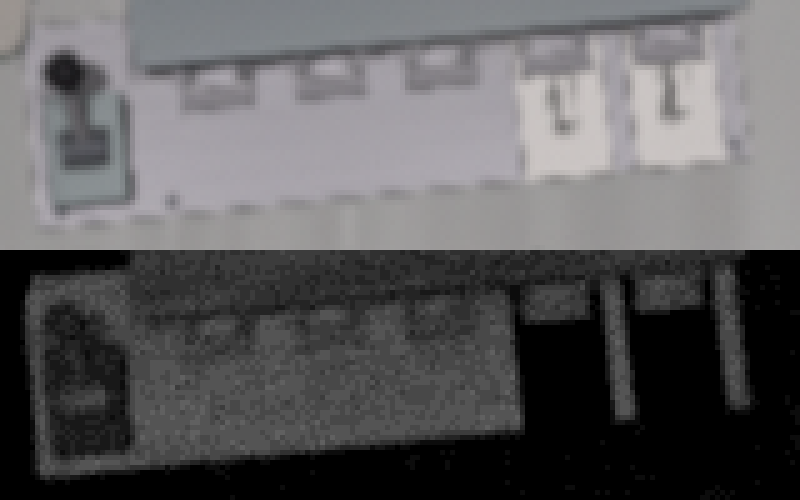

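```bash
python3 - <<'E'
from h import *
im=cv2.imread("pics/top0.png").astype(np.float32)
bg=cv2.GaussianBlur(im[:,:,0]-im[:,:,1],(0,0),0.7)
def cross(arr,thr):
    # last index sub-pixel crossing from >thr to <thr
    for i in range(len(arr)-1):
        if arr[i]>=thr>arr[i+1]: return i+(arr[i]-thr)/(arr[i]-arr[i+1])
fr=[]
for u in range(270,340):
    c=cross(bg[200:225,u],2.0)
    if c is not None and u<342: fr.append((u,200+c))
P=onplane("top",fr,6)[:,:2]
l=cv2.fitLine(P.astype(np.float32),cv2.DIST_HUBER,0,.01,.01).ravel()
yaw=np.degrees(np.arctan2(l[0]*-np.sign(l[1]),abs(l[1])));print("front",l,"yaw",yaw,"resid",np.std((P-l[2:])@np.array([l[1],-l[0]])))
def edge(rows,u0,u1,d):
    o=[]
    for v in rows:
        a=bg[v,u0:u1] if d>0 else bg[v,u0:u1][::-1]
        c=cross(a,2.0)
        if c is not None: o.append(((u0+c) if d>0 else (u1-1-c),v))
    return onplane("top",o,6)[:,:2]
L=edge(range(188,212),238,249,-1);R=edge(range(185,205),385,395,1)
yw=np.radians(5.1);X=np.array([np.cos(yw),np.sin(yw)]);Y=np.array([-X[1],X[0]])
for n,E in(("L",L),("R",R)):
    print(n,len(E),np.median(E@Y),np.std(E@Y))
print("front x",np.median(P@X))
f=np.median(P@X)+45
for E in (L,R): pass
yl=np.median(L@Y)-265; yr=np.median(R@Y)+190
print("y0 from L",yl,"R",yr)
for y0 in(yl,yr): print(X*f+Y*y0)
for c,k in(((597.5,-68.3),-72),((603.9,-139.6),-144)): c=np.array(c);print("fit",c@X,c@Y-k)
# white plates front edge
g=im.min(2)
E

```

```text
front [ 8.4851235e-02 -9.9639362e-01  5.5037750e+02  9.9765411e+01] yaw 4.86747 resid 0.41242360625171665
L 24 218.09714965593275 0.3669418210400809
R 20 -238.49226626681195 0.4320476387854608
front x 556.9591141591116
y0 from L -46.90285034406725 R -48.49226626681195
[603.7453933    6.79356717]
[603.88668331   5.21044364]
fit 589.0630561069568 -49.14394714525436
fit 589.0995555590084 -48.730598608987464
```

```bash
cat >> h.py <<'E'
YAW=np.radians(5.0);DX=np.array([np.cos(YAW),np.sin(YAW)]);DY=np.array([-DX[1],DX[0]]);O=np.array([603.9,4.9])
def d2w(x,y): return O+DX*x+DY*y
def w2d(p): p=np.array(p)[:2]-O; return np.array([p@DX,p@DY])
def dark(im,roi,thr):
    x0,y0,x1,y1=roi; m=(im[y0:y1,x0:x1].max(2)<thr).astype(np.uint8)
    n,l,s,c=cv2.connectedComponentsWithStats(m); i=1+np.argmax(s[1:,4]); return c[i]+[x0,y0],s[i,4]
def go(x,y,z,yaw,st=None):
    """shift in tool cm and spin needed to reach TCP xyz, jaw axis yaw(deg)"""
    s=st or manip.read_state(); R=np.array(s["ee_rot"]); d=np.array([x,y,z])-s["ee_pos"]
    cur=np.degrees(np.arctan2(R[1,1],R[0,1])); sp=(-(yaw-cur)+90)%180-90
    print("t",round(s["time_s"],1),"at",np.round(s["ee_pos"],1),"jawyaw",round(cur,2),"tilt",np.round(R[:,0],3),"F",np.round(s["contact_force"],1),"w",round(s["gripper_width"],1))
    print("  need shift cm (tool, before spin)",np.round(R.T@d/10,2),"spin",round(sp,2))
    a=np.radians(sp); c,q=np.cos(a),np.sin(a); v=R.T@d/10
    print("  shift after spin", np.round([v[0],c*v[1]+q*v[2],-q*v[1]+c*v[2]],2))
E
python3 - <<'E'
from h import *
t=cv2.imread("pics/top0.png");s=cv2.imread("pics/scene0.png")
a,na=dark(t,(246,182,262,196),70);b,nb=dark(s,(305,148,322,164),70)
print(a,na,b,nb)
P=tri(a,b);print("knob",P,"disp",w2d(P))
print("expected",d2w(38.4,228))
# fin tops height by triangulating plate fin? heights of plate faces via centroids
g=t.min(2)
# tray rim: contour of bright rim
m=cv2.inRange(t,(185,185,185),(255,255,255));k=np.zeros_like(m);k[190:268,412:512]=m[190:268,412:512]
p=cv2.findNonZero(k)[:,0,:].astype(float)
Pw=onplane("top",p,67)[:,:2].astype(np.float32);print("tray",cv2.minAreaRect(Pw),len(p))
go(*d2w(70,228),150,95)
E
```

```text
[252.9375     189.41666667] 48 [311.33333333 154.9047619 ] 21
knob [622.11122413 233.97632136 100.14559764] disp [ 38.10724186 226.61740403]
expected [622.28236706 235.37917169]Traceback (most recent call last):
  File "<stdin>", line 11, in <module>
TypeError: 'NoneType' object is not subscriptable
```

```bash
python3 - <<'E'
import cv2
im=cv2.imread("pics/top0.png")
cv2.imwrite("pics/tray0z.png",cv2.resize(im[180:275,405:515],None,fx=5,fy=5,interpolation=cv2.INTER_CUBIC))
E
```

```text
(no output)
```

View pics/tray0z.png

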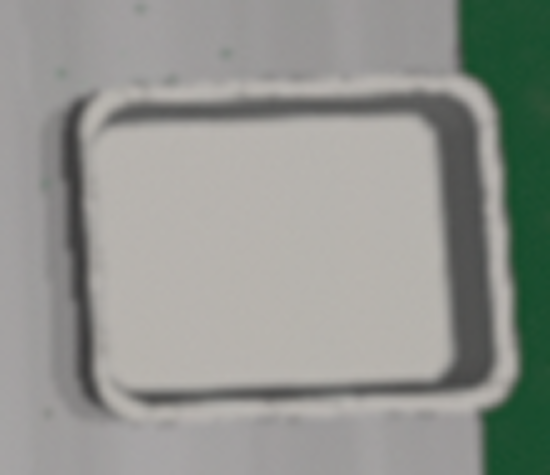

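```bash
sed -i 's/O=np.array(\[603.9,4.9\])/O=np.array([603.9,4.3])/' h.py; python3 - <<'E'
from h import *
print("tray centre",onplane("top",[[465,229.4]],67))
c=onplane("top",np.array([[90,90],[490,80],[515,400],[105,410]])/5+[405,180],67);print(c)
go(*d2w(72,227.5),170,95)
E
```

```text
tray centre [[ 494.66006306 -404.61399337   67.        ]]
[[ 592.7092125  -280.72551538   67.        ]
 [ 595.19473723 -526.55179574   67.        ]
 [ 400.36574785 -529.89241996   67.        ]
 [ 398.36336808 -281.94422158   67.        ]]
t 0.1 at [244.3 575.  241.8] jawyaw 66.98 tilt [-0.    -0.001 -1.   ] F [-0.   0.2 -0. ] w 85.3
  need shift cm (tool, before spin) [  7.19 -14.99  51.08] spin -28.02
  shift after spin [  7.19 -37.24  38.05]
```

Emit:
jog_arm(force=60, rows=[{"linear": [0,0,0],"spin": -7,"claw": 1},{"linear": [0,0,0],"spin": -7,"claw": 1},{"linear": [0,0,0],"spin": -7,"claw": 1},{"linear": [0,0,0],"spin": -7,"claw": 1},{"linear": [0,-2.48,2.54],"spin": 0,"claw": 1},{"linear": [0,-2.48,2.54],"spin": 0,"claw": 1},{"linear": [0,-2.48,2.54],"spin": 0,"claw": 1},{"linear": [0,-2.48,2.54],"spin": 0,"claw": 1},{"linear": [0,-2.48,2.54],"spin": 0,"claw": 1},{"linear": [0,-2.48,2.54],"spin": 0,"claw": 1},{"linear": [0,-2.48,2.54],"spin": 0,"claw": 1},{"linear": [0,-2.48,2.54],"spin": 0,"claw": 1},{"linear": [0,-2.48,2.54],"spin": 0,"claw": 1},{"linear": [0,-2.48,2.54],"spin": 0,"claw": 1},{"linear": [0,-2.48,2.54],"spin": 0,"claw": 1},{"linear": [0,-2.48,2.54],"spin": 0,"claw": 1},{"linear": [0,-2.48,2.54],"spin": 0,"claw": 1},{"linear": [0,-2.48,2.54],"spin": 0,"claw": 1},{"linear": [0,-2.48,2.54],"spin": 0,"claw": 1},{"linear": [4,0,0],"spin": 0,"claw": 1}])

```text
time_s: 2.1
ee_pos: [660.9, 235.1, 205.9]
ee_rot: [[0.009, -0.084, 0.996], [0.002, 0.997, 0.084], [-1.0, 0.001, 0.009]]
contact_force: [0.4, 1.3, -0.5]
gripper_width: -0.4
```

```bash
python3 - <<'E'
from h import *
go(*d2w(72,227.5),92,95)
E
```

```text
t 2.1 at [660.9 235.1 205.9] jawyaw 94.79 tilt [ 0.009  0.002 -1.   ] F [ 0.4  1.3 -0.5] w -0.4
  need shift cm (tool, before spin) [11.38  0.24 -0.59] spin -0.21
  shift after spin [11.38  0.24 -0.59]
```

Emit:
jog_arm(rows=[{"linear": [3,0.1,-0.2],"spin": 0,"claw": 1},{"linear": [3,0.1,-0.2],"spin": 0,"claw": 1},{"linear": [3,0,0],"spin": 0,"claw": 1},{"linear": [2.4,0,0],"spin": 0,"claw": 1},{"linear": [0,0,0],"spin": 0,"claw": 1},{"linear": [0,0,-1],"spin": 0,"claw": 1},{"linear": [0,0,-1],"spin": 0,"claw": 1},{"linear": [0,0,-1],"spin": 0,"claw": 1},{"linear": [0,0,-1],"spin": 0,"claw": 1},{"linear": [0,0,-1],"spin": 0,"claw": 1},{"linear": [0,0,-1],"spin": 0,"claw": 1},{"linear": [0,0,-0.5],"spin": 0,"claw": 1},{"linear": [0,0,0],"spin": 0,"claw": 1}])

```text
time_s: 3.4
ee_pos: [586.5, 233.7, 88.3]
ee_rot: [[-0.001, -0.087, 0.996], [-0.0, 0.996, 0.087], [-1.0, -0.0, -0.001]]
contact_force: [0.4, -0.5, 0.2]
gripper_width: 0.1
```

```bash
python3 - <<'E'
from h import *
go(*d2w(-14,227.5),92,95)
print(w2d(manip.read_state()["ee_pos"]))
E
```

```text
t 3.4 at [586.5 233.7  88.3] jawyaw 94.99 tilt [-0.001 -0.    -1.   ] F [ 0.4 -0.5  0.2] w 0.1
  need shift cm (tool, before spin) [-0.37 -0.26 -1.67] spin -0.01
  shift after spin [-0.37 -0.26 -1.67]
[  2.71192228 230.06636471]
```

Emit:
jog_arm(rows=[{"linear": [0,-0.2,-0.5],"spin": 0,"claw": 1},{"linear": [0,0,-0.5],"spin": 0,"claw": 1},{"linear": [0,0,-0.4],"spin": 0,"claw": 1},{"linear": [0,0,-0.2],"spin": 0,"claw": 1},{"linear": [0,0,0],"spin": 0,"claw": 1}])

```text
time_s: 3.9
ee_pos: [572.6, 230.4, 88.7]
ee_rot: [[0.003, -0.087, 0.996], [0.001, 0.996, 0.087], [-1.0, 0.0, 0.003]]
contact_force: [6.6, -0.2, -0.8]
gripper_width: -0.1
```

```bash
python3 - <<'E'
from h import *
print(w2d(manip.read_state()["ee_pos"]))
for n in ("top","scene"):
    im=manip.snapshot(n); cv2.imwrite(f"pics/{n}1.png",im[:,:,::-1])
a=cv2.imread("pics/scene1.png")[110:240,220:400];b=cv2.imread("pics/top1.png")[150:275,225:405]
cv2.imwrite("pics/l1.png",np.vstack([cv2.resize(a,(540,390),interpolation=2),cv2.resize(b,(540,375),interpolation=2)])[:600])
E
```

```text
[-11.43467487 227.95343854]
```

View pics/l1.png

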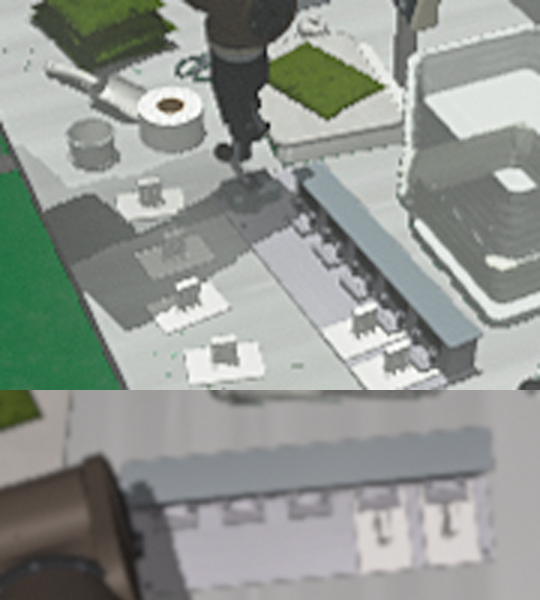

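Emit:
jog_arm(rows=[{"linear": [0,0,-0.3],"spin": 0,"claw": 1},{"linear": [0,0,0],"spin": 0,"claw": 1},{"linear": [0,0,1],"spin": 0,"claw": 1},{"linear": [0,0,2],"spin": 0,"claw": 1},{"linear": [-3,0,0],"spin": 0,"claw": 1},{"linear": [-4,0,0],"spin": 0,"claw": 1},{"linear": [-4,0,0],"spin": 6,"claw": 1},{"linear": [0,0,0],"spin": 7,"claw": 1},{"linear": [0,0,0],"spin": 6,"claw": 0},{"linear": [0,0,0],"spin": 0,"claw": 0}])

```text
time_s: 5.0
ee_pos: [598.3, 232.7, 198.4]
ee_rot: [[-0.001, 0.244, 0.97], [0.0, 0.97, -0.244], [-1.0, -0.0, -0.001]]
contact_force: [-0.2, 0.1, 0.1]
gripper_width: 27.8
```

```bash
python3 - <<'E'
from h import *
go(457,279.3,120,76)
E
```

```text
t 5.0 at [598.3 232.7 198.4] jawyaw 75.9 tilt [-0.001  0.    -1.   ] F [-0.2  0.1  0.1] w 27.8
  need shift cm (tool, before spin) [  7.85   1.08 -14.83] spin -0.1
  shift after spin [  7.85   1.11 -14.83]
```

Emit:
jog_arm(rows=[{"linear": [0,0.22,-2.97],"spin": 0,"claw": 0},{"linear": [0,0.22,-2.97],"spin": 0,"claw": 0},{"linear": [0,0.22,-2.97],"spin": 0,"claw": 0},{"linear": [0,0.22,-2.97],"spin": 0,"claw": 0},{"linear": [0,0.22,-2.97],"spin": 0,"claw": 0},{"linear": [3,0,0],"spin": 0,"claw": 0},{"linear": [4,0,0],"spin": 0,"claw": 0},{"linear": [4,0,0],"spin": 0,"claw": 0},{"linear": [1,0,0],"spin": 0,"claw": 0},{"linear": [0,0,0],"spin": 0,"claw": 0},{"linear": [0,0,0],"spin": 0,"claw": 0}])

```text
time_s: 6.1
ee_pos: [457.7, 279.6, 79.4]
ee_rot: [[0.001, 0.241, 0.97], [0.0, 0.97, -0.241], [-1.0, 0.001, 0.001]]
contact_force: [0.2, 0.1, 0.7]
gripper_width: 42.6
```

```bash
python3 - <<'E'
from h import *
go(457,279.3,22,76)
for n in ("top","scene"):
    im=manip.snapshot(n); cv2.imwrite(f"pics/{n}2.png",im[:,:,::-1])
a=cv2.imread("pics/scene2.png")[110:240,220:400];b=cv2.imread("pics/top2.png")[175:275,225:405]
cv2.imwrite("pics/l2.png",np.vstack([cv2.resize(a,(540,390),interpolation=2),cv2.resize(b,(540,300),interpolation=2)])[:600])
E
```

```text
t 6.1 at [457.7 279.6  79.4] jawyaw 76.03 tilt [ 0.001  0.    -1.   ] F [0.2 0.1 0.7] w 42.6
  need shift cm (tool, before spin) [ 5.74 -0.05 -0.06] spin 0.03
  shift after spin [ 5.74 -0.05 -0.06]
```

View pics/l2.png

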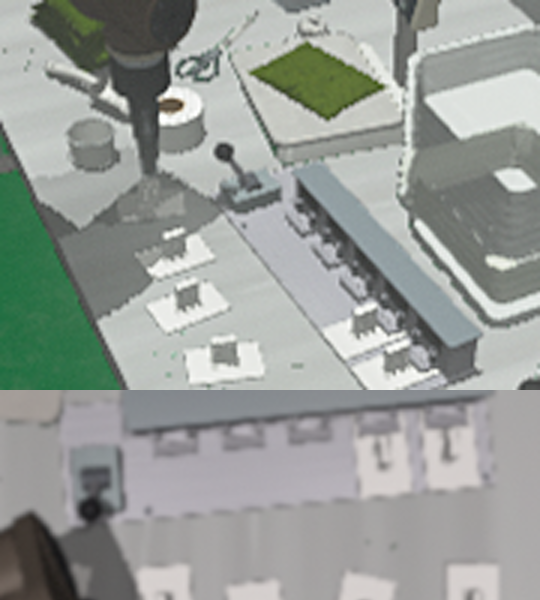

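The knob now leans fully towards the robot (scene crop (222,152)), and the gripper is lined up over spare 0.

Emit:
jog_arm(force=70, rows=[{"linear": [3,0,0],"spin": 0,"claw": 0},{"linear": [2.2,0,0],"spin": 0,"claw": 0},{"linear": [0.5,0,0],"spin": 0,"claw": 0},{"linear": [0,0,0],"spin": 0,"claw": 0},{"linear": [0,0,0],"spin": 0,"claw": 1},{"linear": [0,0,0],"spin": 0,"claw": 1},{"linear": [0,0,0],"spin": 0,"claw": 1},{"linear": [0,0,0],"spin": 0,"claw": 1},{"linear": [0,0,0],"spin": 0,"claw": 1},{"linear": [0,0,0],"spin": 0,"claw": 1},{"linear": [-1,0,0],"spin": 0,"claw": 1},{"linear": [-3,0,0],"spin": 0,"claw": 1},{"linear": [0,0,0],"spin": -6.5,"claw": 1},{"linear": [0,0,0],"spin": -6.5,"claw": 1},{"linear": [0,0,0],"spin": -6,"claw": 1},{"linear": [0,0,0],"spin": 0,"claw": 1},{"linear": [0,0,0],"spin": 0,"claw": 1}])

```text
time_s: 7.9
ee_pos: [457.2, 279.4, 61.9]
ee_rot: [[0.001, -0.084, 0.996], [0.0, 0.996, 0.084], [-1.0, 0.0, 0.001]]
contact_force: [0.1, 1.0, 0.0]
gripper_width: 9.1
```

```bash
python3 - <<'E'
from h import *
go(*d2w(-75,144),60,95)
go(*d2w(-30,144),32,95)
E
```

```text
t 7.9 at [457.2 279.4  61.9] jawyaw 94.81 tilt [ 0.001  0.    -1.   ] F [0.1 1.  0. ] w 9.1
  need shift cm (tool, before spin) [  0.19 -14.27   4.77] spin -0.19
  shift after spin [  0.19 -14.29   4.72]
t 7.9 at [457.2 279.4  61.9] jawyaw 94.81 tilt [ 0.001  0.    -1.   ] F [0.1 1.  0. ] w 9.1
  need shift cm (tool, before spin) [  2.99 -14.25   9.27] spin -0.19
  shift after spin [  2.99 -14.29   9.22]
```

Emit:
jog_arm(rows=[{"linear": [-3.5,0,0],"spin": -0.2,"claw": 1},{"linear": [0,-2.86,0],"spin": 0,"claw": 1},{"linear": [0,-2.86,0],"spin": 0,"claw": 1},{"linear": [0,-2.86,0],"spin": 0,"claw": 1},{"linear": [0,-2.86,0],"spin": 0,"claw": 1},{"linear": [0,-2.86,0],"spin": 0,"claw": 1},{"linear": [0,0,2.5],"spin": 0,"claw": 1},{"linear": [0,0,2.5],"spin": 0,"claw": 1},{"linear": [0,0,2.5],"spin": 0,"claw": 1},{"linear": [0,0,1.7],"spin": 0,"claw": 1},{"linear": [3,0,0],"spin": 0,"claw": 1},{"linear": [2,0,0],"spin": 0,"claw": 1},{"linear": [0,0,0],"spin": 0,"claw": 1},{"linear": [0,0,0],"spin": 0,"claw": 1}])

```text
time_s: 9.3
ee_pos: [561.6, 145.3, 46.7]
ee_rot: [[-0.0, -0.089, 0.996], [0.0, 0.996, 0.089], [-1.0, 0.0, -0.0]]
contact_force: [0.5, 0.4, -0.6]
gripper_width: 9.1
```

```bash
python3 - <<'E'
from h import *
go(*d2w(-30,144),30,95)
for n in ("top","scene"):
    im=manip.snapshot(n); cv2.imwrite(f"pics/{n}3.png",im[:,:,::-1])
a=cv2.imread("pics/scene3.png")[110:240,220:400];b=cv2.imread("pics/top3.png")[175:275,225:405]
cv2.imwrite("pics/l3.png",np.vstack([cv2.resize(a,(540,390),interpolation=2),cv2.resize(b,(540,300),interpolation=2)])[:600])
E
```

```text
t 9.3 at [561.6 145.3  46.7] jawyaw 95.1 tilt [-0.  0. -1.] F [ 0.5  0.4 -0.6] w 9.1
  need shift cm (tool, before spin) [ 1.67 -0.01 -0.02] spin 0.1
  shift after spin [ 1.67 -0.01 -0.02]
```

View pics/l3.png

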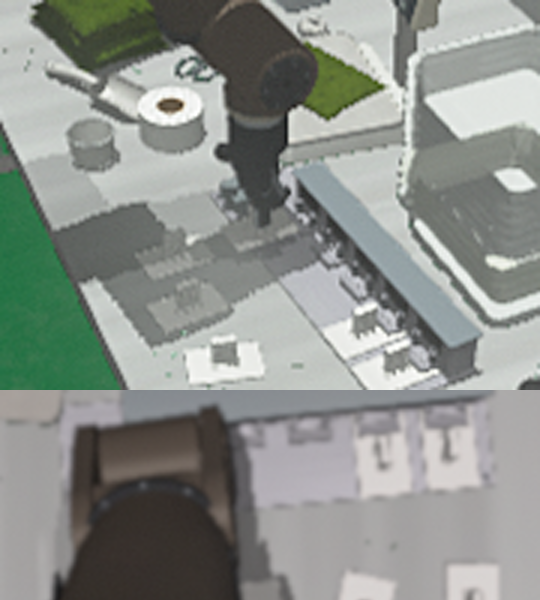

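Emit:
jog_arm(rows=[{"linear": [1.3,0,0],"spin": 0.1,"claw": 1},{"linear": [0.3,0,0],"spin": 0,"claw": 1},{"linear": [0.1,0,0],"spin": 0,"claw": 1},{"linear": [0.1,0,0],"spin": 0,"claw": 1},{"linear": [0,0,0],"spin": 0,"claw": 1},{"linear": [0,0,0],"spin": 0,"claw": 1}])

```text
time_s: 10.0
ee_pos: [561.5, 145.2, 28.6]
ee_rot: [[-0.0, -0.089, 0.996], [0.0, 0.996, 0.089], [-1.0, 0.0, -0.0]]
contact_force: [-3.5, -0.7, 5.0]
gripper_width: 9.6
```

Emit:
jog_arm(rows=[{"linear": [-0.05,0,0],"spin": 0,"claw": 1},{"linear": [0,0,0.4],"spin": 0,"claw": 1},{"linear": [0,0,0.4],"spin": 0,"claw": 1},{"linear": [0,0,0],"spin": 0,"claw": 1}])

```text
time_s: 10.4
ee_pos: [570.3, 146.0, 28.7]
ee_rot: [[0.001, -0.088, 0.996], [0.0, 0.996, 0.088], [-1.0, 0.0, 0.001]]
contact_force: [-0.3, 0.4, -0.9]
gripper_width: 9.3
```

```bash
python3 - <<'E'
from h import *
go(*d2w(0,144),28.5,95)
print(w2d(manip.read_state()["ee_pos"]),manip.read_state()["ft_torque"])
E
```

```text
t 10.4 at [570.3 146.   28.7] jawyaw 95.07 tilt [ 0.001  0.    -1.   ] F [-0.3  0.4 -0.9] w 9.3
  need shift cm (tool, before spin) [ 0.02 -0.01  2.11] spin 0.07
  shift after spin [ 0.02 -0.01  2.11]
[-21.10116293 144.06311857] [-0.0353628  -0.02696664  0.02150655]
```

Emit:
jog_arm(rows=[{"linear": [0,0,0.4],"spin": 0,"claw": 1},{"linear": [0,0,0.4],"spin": 0,"claw": 1},{"linear": [0,0,0.3],"spin": 0,"claw": 1},{"linear": [0,0,0.3],"spin": 0,"claw": 1},{"linear": [0,0,0],"spin": 0,"claw": 1}])

```text
time_s: 10.9
ee_pos: [581.6, 147.0, 28.8]
ee_rot: [[-0.005, -0.089, 0.996], [-0.001, 0.996, 0.089], [-1.0, -0.0, -0.005]]
contact_force: [-12.1, -1.9, 9.9]
gripper_width: 8.9
```

```bash
python3 - <<'E'
from h import *
go(*d2w(0,144),28.5,95)
print(w2d(manip.read_state()["ee_pos"]),manip.read_state()["ft_torque"])
E
```

```text
t 10.9 at [581.6 147.   28.8] jawyaw 95.09 tilt [-0.005 -0.001 -1.   ] F [-12.1  -1.9   9.9] w 8.9
  need shift cm (tool, before spin) [ 0.03 -0.02  0.98] spin 0.09
  shift after spin [ 0.03 -0.02  0.98]
[ -9.81222717 144.15143567] [-0.1834706   1.76042264 -0.0254114 ]
```

Emit:
jog_arm(rows=[{"linear": [0,0,0.3],"spin": 0,"claw": 1},{"linear": [0,0,0.3],"spin": 0,"claw": 1},{"linear": [0,0,0.2],"spin": 0,"claw": 1},{"linear": [0,0,0],"spin": 0,"claw": 1}])

```text
time_s: 11.3
ee_pos: [590.1, 147.8, 28.8]
ee_rot: [[-0.004, -0.089, 0.996], [-0.0, 0.996, 0.089], [-1.0, -0.0, -0.004]]
contact_force: [-9.5, -0.2, 7.7]
gripper_width: 9.3
```

```bash
python3 - <<'E'
from h import *
go(*d2w(0,144),28.5,95)
print(w2d(manip.read_state()["ee_pos"]),manip.read_state()["ft_torque"])
E
```

```text
t 11.3 at [590.1 147.8  28.8] jawyaw 95.08 tilt [-0.004 -0.    -1.   ] F [-9.5 -0.2  7.7] w 9.3
  need shift cm (tool, before spin) [ 0.03 -0.02  0.12] spin 0.08
  shift after spin [ 0.03 -0.02  0.12]
[ -1.2193034  144.16184357] [-0.13632443  1.30849624 -0.02806149]
```

Emit:
jog_arm(rows=[{"linear": [0,0,0.2],"spin": 0,"claw": 1},{"linear": [0,0,0.1],"spin": 0,"claw": 1},{"linear": [0,0,0],"spin": 0,"claw": 1}])

```text
time_s: 11.6
ee_pos: [593.0, 148.1, 28.8]
ee_rot: [[-0.004, -0.089, 0.996], [-0.0, 0.996, 0.089], [-1.0, -0.0, -0.004]]
contact_force: [-10.1, -1.0, 6.2]
gripper_width: 8.8
```

```bash
python3 - <<'E'
from h import *
print(w2d(manip.read_state()["ee_pos"]),manip.read_state()["ft_torque"])
E
```

```text
[  1.63417883 144.19500134] [-0.16414171  1.47382444  0.04186062]
```

Emit:
jog_arm(rows=[{"linear": [0,0,0.2],"spin": 0,"claw": 1},{"linear": [0,0,0.1],"spin": 0,"claw": 1},{"linear": [0,0,0],"spin": 0,"claw": 1}])

```text
time_s: 11.9
ee_pos: [593.4, 148.2, 29.0]
ee_rot: [[-0.01, -0.089, 0.996], [-0.001, 0.996, 0.089], [-1.0, -0.0, -0.01]]
contact_force: [-22.9, -2.4, 18.1]
gripper_width: 9.2
```

```bash
python3 - <<'E'
from h import *
print(w2d(manip.read_state()["ee_pos"]),manip.read_state()["ft_torque"])
E
```

```text
[  2.12357889 144.23176571] [-0.37498272  3.4251946  -0.11028786]
```

Emit:
jog_arm(rows=[{"linear": [0,0,-0.2],"spin": 0,"claw": 1},{"linear": [0,0,0],"spin": 0,"claw": 0.3},{"linear": [0,0,0],"spin": 0,"claw": 0.3},{"linear": [0,0,0],"spin": 0,"claw": 0.3},{"linear": [0,0,0],"spin": 0,"claw": 0.3},{"linear": [-3,0,0],"spin": 0,"claw": 0.3},{"linear": [-4,0,0],"spin": 0,"claw": 0.3},{"linear": [-2,0,0],"spin": 0,"claw": 0.3},{"linear": [0,0,-4],"spin": 0,"claw": 0.3},{"linear": [0,0,-4],"spin": 0,"claw": 0.3},{"linear": [0,-3,-4],"spin": 0,"claw": 0.3},{"linear": [0,-4,-1],"spin": 0,"claw": 0.3},{"linear": [0,-4,0],"spin": 0,"claw": 0.3}])

```text
time_s: 13.2
ee_pos: [474.2, 26.5, 119.2]
ee_rot: [[-0.0, -0.09, 0.996], [0.0, 0.996, 0.09], [-1.0, 0.0, -0.0]]
contact_force: [1.3, -0.0, -0.7]
gripper_width: 29.9
```

```bash
python3 - <<'E'
from h import *
go(451,164.3,90,94.5)
for n in ("top","scene"):
    im=manip.snapshot(n); cv2.imwrite(f"pics/{n}4.png",im[:,:,::-1])
a=cv2.imread("pics/scene4.png")[110:240,220:400];b=cv2.imread("pics/top4.png")[175:275,225:405]
cv2.imwrite("pics/l4.png",np.vstack([cv2.resize(a,(540,390),interpolation=2),cv2.resize(b,(540,300),interpolation=2)])[:600])
E
```

```text
t 13.2 at [474.2  26.5 119.2] jawyaw 95.17 tilt [-0.  0. -1.] F [ 1.3 -0.  -0.7] w 29.9
  need shift cm (tool, before spin) [ 2.92 13.94 -1.07] spin 0.67
  shift after spin [ 2.92 13.92 -1.23]
```

View pics/l4.png

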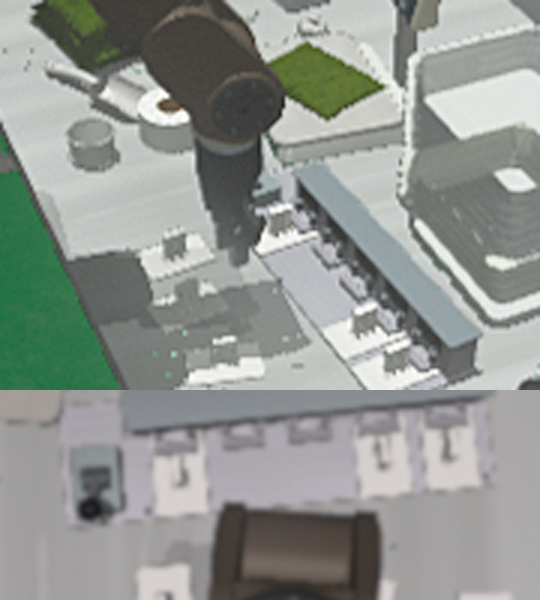

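Lane 0's plate looks flush with the apron front (top crop (180,470)). I'll check it numerically against the fitted plates.

```bash
cat >> h.py <<'E'
def lanes(im):
    for r in plates(im,"top",180,10,(255,180,392,225),100,700):
        d=w2d(r[:2]); k=round((144-d[1])/72)
        print("lane",k,"visible centre x %.1f"%d[0],"y off %.1f"%(d[1]-(144-72*k)),"yaw rel %.1f"%(r[2]-5),"size",np.round(r[3:5],1))
E
python3 - <<'E'
from h import *
im=cv2.imread("pics/top4.png")[:,:,::-1]
lanes(im)
for r in plates(im,thr=180): print(np.round(r[:5],1))
E
```

```text
lane 0 visible centre x -6.8 y off 0.3 yaw rel -0.2 size [73.6 59.1]
lane 3 visible centre x -5.0 y off 0.5 yaw rel 3.0 size [81. 61.]
lane 4 visible centre x -10.9 y off 1.0 yaw rel 0.9 size [68.7 60.3]
[451.1 164.    4.2  89.9  56.2]
[585.2 147.9   4.8  73.9  59.3]
[604.6 -67.9   8.   78.5  61.2]
[ 606.3 -139.8    5.9   68.9   60.6]
[ 416.7 -173.     0.    93.2   57.6]
```

```bash
cat >> h.py <<'E'
def fronts(im):
    g=cv2.cvtColor(im,cv2.COLOR_RGB2GRAY).astype(float)
    for k in range(5):
        out=[]
        for y in np.arange(-20,21,2.):
            P=np.array([[*d2w(x,144-72*k+y),10] for x in np.arange(-25,-65,-.5)])
            uv=proj("top",P).astype(np.float32)
            p=cv2.remap(g,uv[:,0:1].copy(),uv[:,1:2].copy(),cv2.INTER_LINEAR).ravel().astype(float)
            w=np.median(p[:20]); t=(w+np.median(p[-14:]))/2
            i=np.argmax(p<t)
            out.append(-25-.5*i)
        A=np.polyfit(np.arange(-20,21,2.),out,1)
        print("lane",k,"front x %.2f slope deg %.2f bright %.0f"%(np.median(out),np.degrees(np.arctan(A[0])),w))
E
python3 - <<'E'
from h import *
fronts(cv2.imread("pics/top4.png")[:,:,::-1]);fronts(cv2.imread("pics/top2.png")[:,:,::-1])
E
```

```text
lane 0 front x -42.00 slope deg -1.13 bright 210
lane 1 front x -43.50 slope deg 16.84 bright 171
lane 2 front x -55.00 slope deg 8.77 bright 177
lane 3 front x -44.50 slope deg -12.57 bright 208
lane 4 front x -43.50 slope deg 0.37 bright 209
lane 0 front x -41.00 slope deg -3.36 bright 178
lane 1 front x -41.00 slope deg -0.71 bright 175
lane 2 front x -41.00 slope deg 0.93 bright 178
lane 3 front x -43.50 slope deg 1.75 bright 209
lane 4 front x -43.50 slope deg 0.22 bright 209
```

Emit:
jog_arm(rows=[{"linear": [0,3.5,-0.3],"spin": 0.7,"claw": 0.1},{"linear": [0,3.5,-0.3],"spin": 0,"claw": 0.1},{"linear": [0,3.5,-0.3],"spin": 0,"claw": 0.1},{"linear": [0,3.4,-0.3],"spin": 0,"claw": 0.1},{"linear": [2.9,0,0],"spin": 0,"claw": 0.1},{"linear": [1,0,0],"spin": 0,"claw": 0.1},{"linear": [0,0,0],"spin": 0,"claw": 0.1},{"linear": [0,0,0],"spin": 0,"claw": 0.1}])

```text
time_s: 14.1
ee_pos: [453.0, 164.4, 80.0]
ee_rot: [[-0.0, -0.076, 0.997], [-0.0, 0.997, 0.076], [-1.0, 0.0, -0.0]]
contact_force: [-0.0, -0.4, 0.2]
gripper_width: 38.2
```

```bash
python3 - <<'E'
from h import *
go(451,164.3,22,94.4)
im=manip.snapshot("scene"); cv2.imwrite("pics/scene5.png",cv2.resize(im[110:240,220:400,::-1],(720,520),interpolation=2))
E
```

```text
t 14.1 at [453.  164.4  80. ] jawyaw 94.33 tilt [-0. -0. -1.] F [-0.  -0.4  0.2] w 38.2
  need shift cm (tool, before spin) [ 5.8  0.  -0.2] spin -0.07
  shift after spin [ 5.8  0.  -0.2]
```

View pics/scene5.png

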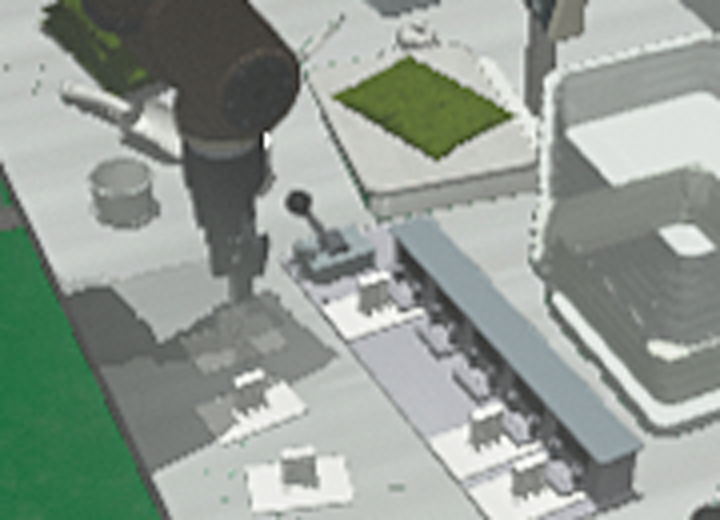

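Emit:
jog_arm(rows=[{"linear": [3,0,-0.2],"spin": 0,"claw": 0.1},{"linear": [2.3,0,0],"spin": 0,"claw": 0.1},{"linear": [0.5,0,0],"spin": 0,"claw": 0.1},{"linear": [0,0,0],"spin": 0,"claw": 0.1},{"linear": [0,0,0],"spin": 0,"claw": 1},{"linear": [0,0,0],"spin": 0,"claw": 1},{"linear": [0,0,0],"spin": 0,"claw": 1},{"linear": [0,0,0],"spin": 0,"claw": 1},{"linear": [0,0,0],"spin": 0,"claw": 1},{"linear": [-1,0,0],"spin": 0,"claw": 1},{"linear": [-4,0,0],"spin": 0,"claw": 1},{"linear": [-1,0,2],"spin": -0.7,"claw": 1},{"linear": [0,0,4],"spin": 0,"claw": 1},{"linear": [0,-3,2],"spin": 0,"claw": 1},{"linear": [0,-3,2],"spin": 0,"claw": 1},{"linear": [0,-3,0.5],"spin": 0,"claw": 1},{"linear": [0,0,0],"spin": 0,"claw": 1},{"linear": [0,0,0],"spin": 0,"claw": 1}])

```text
time_s: 15.95
ee_pos: [563.2, 83.6, 82.6]
ee_rot: [[0.0, -0.087, 0.996], [0.0, 0.996, 0.087], [-1.0, 0.0, 0.0]]
contact_force: [0.3, 1.0, 0.4]
gripper_width: 9.3
```

```bash
python3 - <<'E'
from h import *
go(*d2w(-28,72),29,95)
E
```

```text
t 15.9 at [563.2  83.6  82.6] jawyaw 95.0 tilt [ 0.  0. -1.] F [0.3 1.  0.4] w 9.3
  need shift cm (tool, before spin) [ 5.36 -1.06  0.56] spin -0.0
  shift after spin [ 5.36 -1.06  0.56]
```

Emit:
jog_arm(rows=[{"linear": [0,-1.06,0.5],"spin": 0,"claw": 1},{"linear": [3,0,0],"spin": 0,"claw": 1},{"linear": [1.8,0,0],"spin": 0,"claw": 1},{"linear": [0.4,0,0],"spin": 0,"claw": 1},{"linear": [0,0,0],"spin": 0,"claw": 1},{"linear": [0,0,0],"spin": 0,"claw": 1}])

```text
time_s: 16.55
ee_pos: [569.5, 74.3, 30.4]
ee_rot: [[0.001, -0.089, 0.996], [0.0, 0.996, 0.089], [-1.0, 0.0, 0.001]]
contact_force: [0.1, -0.7, -0.0]
gripper_width: 8.8
```

```bash
python3 - <<'E'
from h import *
go(*d2w(2,72),29,95)
E
```

```text
t 16.6 at [569.5  74.3  30.4] jawyaw 95.12 tilt [ 0.001  0.    -1.   ] F [ 0.1 -0.7 -0. ] w 8.8
  need shift cm (tool, before spin) [ 0.14 -0.08  3.02] spin 0.12
  shift after spin [ 0.14 -0.07  3.02]
```

Emit:
jog_arm(rows=[{"linear": [0.15,-0.07,0],"spin": 0.1,"claw": 1},{"linear": [0,0,0.4],"spin": 0,"claw": 1},{"linear": [0,0,0.4],"spin": 0,"claw": 1},{"linear": [0,0,0.4],"spin": 0,"claw": 1},{"linear": [0,0,0.4],"spin": 0,"claw": 1},{"linear": [0,0,0.4],"spin": 0,"claw": 1},{"linear": [0,0,0.4],"spin": 0,"claw": 1},{"linear": [0,0,0.3],"spin": 0,"claw": 1},{"linear": [0,0,0],"spin": 0,"claw": 1}])

```text
time_s: 17.45
ee_pos: [594.0, 75.7, 29.2]
ee_rot: [[-0.005, -0.087, 0.996], [-0.0, 0.996, 0.087], [-1.0, 0.0, -0.005]]
contact_force: [-14.5, -2.1, 15.4]
gripper_width: 8.9
```

```bash
python3 - <<'E'
from h import *
print(w2d(manip.read_state()["ee_pos"]),manip.read_state()["ft_torque"])
E
```

```text
[-3.68447049 71.96813614] [-0.20627903  2.05591152 -0.04076115]
```

Emit:
jog_arm(rows=[{"linear": [0,0,0.3],"spin": 0,"claw": 1},{"linear": [0,0,0.2],"spin": 0,"claw": 1},{"linear": [0,0,0.1],"spin": 0,"claw": 1},{"linear": [0,0,0],"spin": 0,"claw": 1}])

```text
time_s: 17.85
ee_pos: [599.6, 76.2, 29.2]
ee_rot: [[-0.006, -0.087, 0.996], [-0.0, 0.996, 0.087], [-1.0, 0.0, -0.006]]
contact_force: [-16.2, -1.4, 16.8]
gripper_width: 9.1
```

```bash
python3 - <<'E'
from h import *
print(w2d(manip.read_state()["ee_pos"]),manip.read_state()["ft_torque"])
E
```

```text
[ 1.93745297 71.96299284] [-2.44836320e-01  2.37764125e+00 -1.83684360e-03]
```

Emit:
jog_arm(rows=[{"linear": [0,0,0.2],"spin": 0,"claw": 1},{"linear": [0,0,0.1],"spin": 0,"claw": 1},{"linear": [0,0,0],"spin": 0,"claw": 1}])

```text
time_s: 18.15
ee_pos: [600.2, 76.2, 29.4]
ee_rot: [[-0.011, -0.087, 0.996], [-0.0, 0.996, 0.087], [-1.0, 0.001, -0.011]]
contact_force: [-29.1, -2.8, 27.5]
gripper_width: 8.9
```

```bash
python3 - <<'E'
from h import *
print(w2d(manip.read_state()["ee_pos"]),manip.read_state()["ft_torque"])
E
```

```text
[ 2.63235016 71.98450303] [-0.56457644  4.2023128  -0.04702038]
```

Emit:
jog_arm(rows=[{"linear": [0,0,-0.25],"spin": 0,"claw": 1},{"linear": [0,0,0],"spin": 0,"claw": 0.3},{"linear": [0,0,0],"spin": 0,"claw": 0.3},{"linear": [0,0,0],"spin": 0,"claw": 0.3},{"linear": [0,0,0],"spin": 0,"claw": 0.3},{"linear": [-3,0,0],"spin": 0,"claw": 0.3},{"linear": [-4,0,0],"spin": 0,"claw": 0.3},{"linear": [-3,0,0],"spin": 0,"claw": 0.3},{"linear": [0,0,-3.5],"spin": 0,"claw": 0.1},{"linear": [0,0,-3.5],"spin": 0,"claw": 0.1},{"linear": [0,0,-3.5],"spin": 0,"claw": 0.1},{"linear": [0,-5,0],"spin": 0,"claw": 0.1},{"linear": [0,-5,0],"spin": 0,"claw": 0.1},{"linear": [0,-5,0],"spin": 0,"claw": 0.1},{"linear": [0,-5,0],"spin": 0,"claw": 0.1},{"linear": [0,0,0],"spin": 0,"claw": 0.1}])

```text
time_s: 19.75
ee_pos: [516.2, -137.4, 128.3]
ee_rot: [[0.002, -0.082, 0.997], [-0.001, 0.997, 0.082], [-1.0, -0.001, 0.002]]
contact_force: [0.2, 1.1, 0.7]
gripper_width: 38.4
```

```bash
python3 - <<'E'
from h import *
im=manip.snapshot("top"); cv2.imwrite("pics/top6.png",im[:,:,::-1])
lanes(im);fronts(im)
for r in plates(im,thr=180,roi=(225,225,400,285)): print(np.round(r[:5],1))
go(432,68,80,97)
a=manip.snapshot("scene");
cv2.imwrite("pics/l6.png",np.vstack([cv2.resize(a[120:240,220:400,::-1],(450,300),interpolation=2),cv2.resize(im[175:275,225:405,::-1],(450,250),interpolation=2)]))
E
```

```text
lane 0 visible centre x -6.4 y off 0.2 yaw rel -0.1 size [76. 62.]
lane 1 visible centre x -1.6 y off -0.3 yaw rel 1.7 size [85.8 61.4]
lane 3 visible centre x -2.8 y off 0.9 yaw rel -2.5 size [85.  61.6]
lane 0 front x -42.00 slope deg -1.23 bright 214
lane 1 front x -42.50 slope deg -0.87 bright 212
lane 2 front x -41.50 slope deg -0.06 bright 181
lane 3 front x -44.50 slope deg -0.26 bright 212
lane 4 front x -25.00 slope deg 0.00 bright 54
t 19.8 at [ 515.5 -135.   128.1] jawyaw 94.73 tilt [ 0. -0. -1.] F [-0.9  0.5 -0.5] w 38.3
  need shift cm (tool, before spin) [ 4.8  20.92 -6.65] spin -2.27
  shift after spin [ 4.8  21.17 -5.82]
```

View pics/l6.png

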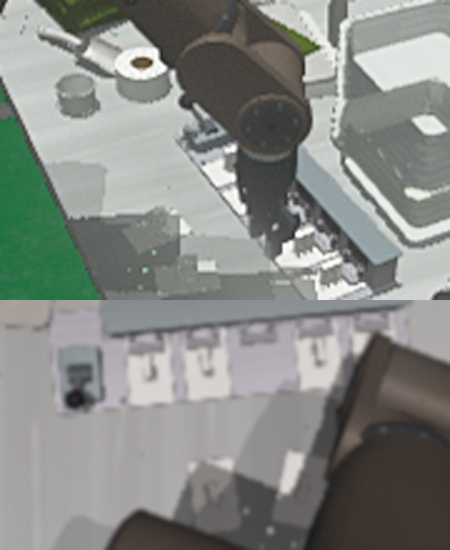

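Emit:
jog_arm(rows=[{"linear": [0,0,0],"spin": -2.3,"claw": 0.1},{"linear": [0,4.23,-1.16],"spin": 0,"claw": 0.1},{"linear": [0,4.23,-1.16],"spin": 0,"claw": 0.1},{"linear": [0,4.23,-1.16],"spin": 0,"claw": 0.1},{"linear": [0,4.23,-1.16],"spin": 0,"claw": 0.1},{"linear": [0,4.23,-1.16],"spin": 0,"claw": 0.1},{"linear": [4.8,0,0],"spin": 0,"claw": 0.1},{"linear": [0,0,0],"spin": 0,"claw": 0.1},{"linear": [0,0,0],"spin": 0,"claw": 0.1}])

```text
time_s: 20.75
ee_pos: [430.6, 70.7, 80.4]
ee_rot: [[-0.003, -0.128, 0.992], [0.0, 0.992, 0.128], [-1.0, 0.0, -0.002]]
contact_force: [0.0, 0.0, -0.5]
gripper_width: 38.8
```

```bash
python3 - <<'E'
from h import *
go(432,68,22,97)
im=manip.snapshot("scene"); cv2.imwrite("pics/scene7.png",cv2.resize(im[130:270,220:400,::-1],(720,560),interpolation=2))
E
```

```text
t 20.8 at [430.6  70.7  80.4] jawyaw 97.35 tilt [-0.003  0.    -1.   ] F [ 0.   0.  -0.5] w 38.8
  need shift cm (tool, before spin) [ 5.84 -0.29  0.12] spin 0.35
  shift after spin [ 5.84 -0.29  0.12]
```

View pics/scene7.png

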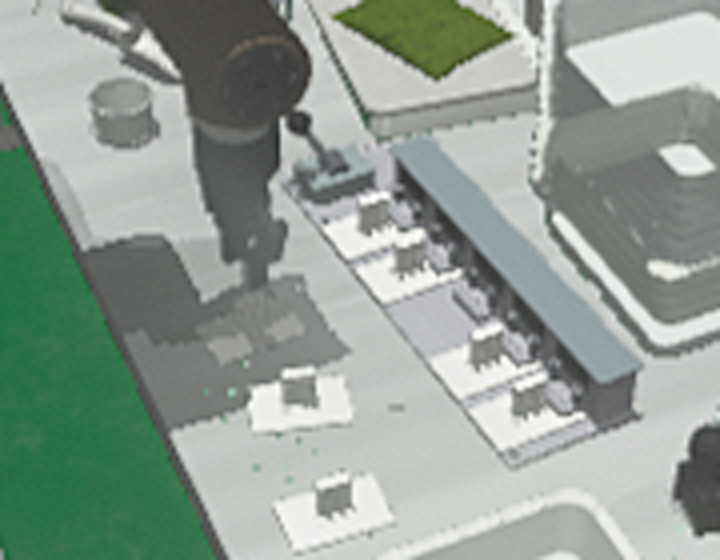

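Emit:
jog_arm(rows=[{"linear": [3,-0.25,0.1],"spin": 0,"claw": 0.1},{"linear": [2.3,0,0],"spin": 0,"claw": 0.1},{"linear": [0.5,0,0],"spin": 0,"claw": 0.1},{"linear": [0,0,0],"spin": 0,"claw": 0.1},{"linear": [0,0,0],"spin": 0,"claw": 1},{"linear": [0,0,0],"spin": 0,"claw": 1},{"linear": [0,0,0],"spin": 0,"claw": 1},{"linear": [0,0,0],"spin": 0,"claw": 1},{"linear": [0,0,0],"spin": 0,"claw": 1},{"linear": [-1,0,0],"spin": 0,"claw": 1},{"linear": [-4,0,0],"spin": 0,"claw": 1},{"linear": [-1,0,2],"spin": 2.3,"claw": 1},{"linear": [0,0,4],"spin": 0,"claw": 1},{"linear": [0,-2.7,2.6],"spin": 0,"claw": 1},{"linear": [0,-2.7,2.6],"spin": 0,"claw": 1},{"linear": [0,-2.4,2.4],"spin": 0,"claw": 1},{"linear": [0,0,0],"spin": 0,"claw": 1},{"linear": [0,0,0],"spin": 0,"claw": 1}])

```text
time_s: 22.6
ee_pos: [574.4, 2.4, 83.0]
ee_rot: [[0.0, -0.086, 0.996], [0.0, 0.996, 0.086], [-1.0, 0.0, 0.0]]
contact_force: [0.2, -0.1, -0.7]
gripper_width: 8.5
```

```bash
python3 - <<'E'
from h import *
go(*d2w(-28,0),29,95)
E
```

```text
t 22.6 at [574.4   2.4  83. ] jawyaw 94.93 tilt [ 0.  0. -1.] F [ 0.2 -0.1 -0.7] w 8.5
  need shift cm (tool, before spin) [ 5.4  -0.07  0.15] spin -0.07
  shift after spin [ 5.4  -0.07  0.15]
```

Emit:
jog_arm(rows=[{"linear": [3,-0.07,0],"spin": -0.1,"claw": 1},{"linear": [1.8,0,0],"spin": 0,"claw": 1},{"linear": [0.4,0,0],"spin": 0,"claw": 1},{"linear": [0.15,0,0],"spin": 0,"claw": 1},{"linear": [0,0,0],"spin": 0,"claw": 1},{"linear": [0,0,0],"spin": 0,"claw": 1}])

```text
time_s: 23.2
ee_pos: [574.5, 2.6, 29.8]
ee_rot: [[0.001, -0.089, 0.996], [0.0, 0.996, 0.089], [-1.0, -0.0, 0.001]]
contact_force: [0.8, 1.7, -0.6]
gripper_width: 8.9
```

```bash
python3 - <<'E'
from h import *
go(*d2w(2.5,0),29,95)
E
```

```text
t 23.2 at [574.5   2.6  29.8] jawyaw 95.12 tilt [ 0.001  0.    -1.   ] F [ 0.8  1.7 -0.6] w 8.9
  need shift cm (tool, before spin) [ 0.09 -0.09  3.2 ] spin 0.12
  shift after spin [ 0.09 -0.09  3.2 ]
```

Emit:
jog_arm(rows=[{"linear": [0.1,-0.08,0],"spin": 0.1,"claw": 1},{"linear": [0,0,0.4],"spin": 0,"claw": 1},{"linear": [0,0,0.4],"spin": 0,"claw": 1},{"linear": [0,0,0.4],"spin": 0,"claw": 1},{"linear": [0,0,0.4],"spin": 0,"claw": 1},{"linear": [0,0,0.4],"spin": 0,"claw": 1},{"linear": [0,0,0.4],"spin": 0,"claw": 1},{"linear": [0,0,0.4],"spin": 0,"claw": 1},{"linear": [0,0,0.3],"spin": 0,"claw": 1},{"linear": [0,0,0],"spin": 0,"claw": 1}])

```text
time_s: 24.2
ee_pos: [602.0, 4.4, 29.8]
ee_rot: [[-0.007, -0.087, 0.996], [0.0, 0.996, 0.087], [-1.0, 0.001, -0.007]]
contact_force: [-24.9, -1.7, 31.9]
gripper_width: 9.1
```

```bash
python3 - <<'E'
from h import *
print(w2d(manip.read_state()["ee_pos"]),manip.read_state()["ft_torque"])
E
```

```text
[-1.9283245   0.22667253] [-0.26231068  3.39148371 -0.00886273]
```

Emit:
jog_arm(rows=[{"linear": [-0.1,0,0],"spin": 0,"claw": 1},{"linear": [0,0,0.2],"spin": 0,"claw": 1},{"linear": [0,0,0.2],"spin": 0,"claw": 1},{"linear": [0,0,0],"spin": 0,"claw": 1}])

```text
time_s: 24.6
ee_pos: [606.3, 4.6, 29.9]
ee_rot: [[-0.007, -0.087, 0.996], [0.0, 0.996, 0.087], [-1.0, 0.001, -0.007]]
contact_force: [-19.2, -1.8, 18.9]
gripper_width: 9.2
```

```bash
python3 - <<'E'
from h import *
print(w2d(manip.read_state()["ee_pos"]),manip.read_state()["ft_torque"])
E
```

```text
[2.43559376 0.05104732] [-0.40171631  2.81056438 -0.00545198]
```

Emit:
jog_arm(rows=[{"linear": [0,0,0.2],"spin": 0,"claw": 1},{"linear": [0,0,0.1],"spin": 0,"claw": 1},{"linear": [0,0,0],"spin": 0,"claw": 1}])

```text
time_s: 24.9
ee_pos: [606.5, 4.6, 30.1]
ee_rot: [[-0.013, -0.088, 0.996], [0.0, 0.996, 0.088], [-1.0, 0.001, -0.013]]
contact_force: [-35.2, -5.7, 31.5]
gripper_width: 9.1
```

```bash
python3 - <<'E'
from h import *
print(w2d(manip.read_state()["ee_pos"]),manip.read_state()["ft_torque"])
E
```

```text
[2.64105181 0.11780441] [-1.01370316  5.14231979  0.02725508]
```

Emit:
jog_arm(rows=[{"linear": [0,0,-0.3],"spin": 0,"claw": 1},{"linear": [0,0,0],"spin": 0,"claw": 0.3},{"linear": [0,0,0],"spin": 0,"claw": 0.3},{"linear": [0,0,0],"spin": 0,"claw": 0.3},{"linear": [0,0,0],"spin": 0,"claw": 0.3},{"linear": [-3,0,0],"spin": 0,"claw": 0.3},{"linear": [-4,0,0],"spin": 0,"claw": 0.3},{"linear": [-4,0,0],"spin": 0,"claw": 0.3},{"linear": [-2,0,-3],"spin": 0,"claw": 0.1},{"linear": [0,0,-5],"spin": 0,"claw": 0.1},{"linear": [0,3,-5],"spin": 0,"claw": 0.1},{"linear": [0,5,-3],"spin": 0,"claw": 0.1},{"linear": [0,5,0],"spin": 0,"claw": 0.1},{"linear": [0,5,0],"spin": 0,"claw": 0.1},{"linear": [0,5,0],"spin": 0,"claw": 0.1},{"linear": [0,0,0],"spin": 0,"claw": 0.1}])

```text
time_s: 26.5
ee_pos: [441.8, 213.9, 158.9]
ee_rot: [[0.001, -0.092, 0.996], [0.001, 0.996, 0.092], [-1.0, 0.001, 0.001]]
contact_force: [0.6, -1.0, 0.4]
gripper_width: 38.6
```

```bash
python3 - <<'E'
from h import *
im=manip.snapshot("top"); cv2.imwrite("pics/top8.png",im[:,:,::-1])
lanes(im);fronts(im)
for r in plates(im,thr=180,roi=(325,225,410,290)): print(np.round(r[:5],1))
a=manip.snapshot("scene");cv2.imwrite("pics/scene8.png",a[:,:,::-1])
cv2.imwrite("pics/l8.png",np.vstack([cv2.resize(a[130:330,220:420,::-1],(500,500),interpolation=2)]))
cv2.imwrite("pics/m8.png",cv2.resize(im[170:290,225:515,::-1],None,fx=2.7,fy=2.7,interpolation=2))
for r in plates(a,"scene",200,4,(280,210,330,270),100,700): print(np.round(r[:5],1),np.round(r[5],1),round(r[6]))
E
```

```text
lane 0 visible centre x -7.1 y off 0.2 yaw rel -0.3 size [72.9 58.8]
lane 1 visible centre x -1.4 y off -0.3 yaw rel 1.3 size [84.4 58.4]
lane 2 visible centre x -3.2 y off -0.2 yaw rel 2.9 size [81.2 60.5]
lane 3 visible centre x -5.0 y off 0.7 yaw rel 2.7 size [80.5 60.5]
lane 4 visible centre x -11.5 y off 0.7 yaw rel -1.7 size [67.4 58.8]
lane 0 front x -42.50 slope deg -8.31 bright 209
lane 1 front x -42.50 slope deg -0.95 bright 207
lane 2 front x -42.00 slope deg 0.78 bright 205
lane 3 front x -43.50 slope deg 1.86 bright 207
lane 4 front x -43.50 slope deg 0.54 bright 208
[437.7 -42.1 -13.7  89.8  55.8]
[ 4.167e+02 -1.727e+02 -1.000e-01  9.310e+01  5.690e+01]
[438.6 -40.6 -14.   94.8  62.4] [294.3 230.7] 226
[ 422.6 -176.1  -23.5  165.    96.8] [305. 260.] 609
```

View pics/l8.png

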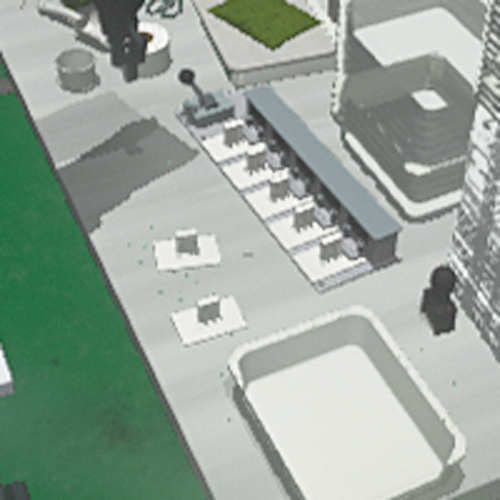

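View pics/m8.png

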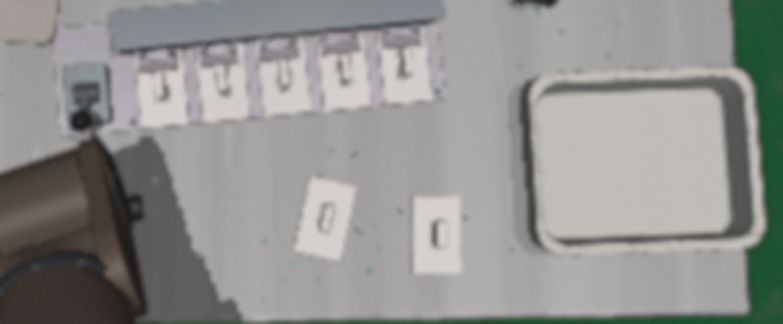

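```bash
python3 - <<'E'
from h import *
print("floor",onplane("top",[[460.2,229.3]],6))
m=np.array([[528,75],[750,70],[765,245],[540,250]])/2.7+[225,170]
print("rim c",onplane("top",m,67).mean(0))
print(np.round(manip.read_state()["joint_positions"],1))
go(437.7,-41.4,100,76.3)
E
```

```text
floor [[ 498.71004902 -408.11600762    6.        ]]
rim c [ 495.92936963 -402.19142948   67.        ]
[ 17.7  23.8 113.3  -0.   42.9 -77.5]
t 26.6 at [442.2 210.1 158.7] jawyaw 95.14 tilt [-0. -0. -1.] F [ 0.4  0.1 -0. ] w 38.7
  need shift cm (tool, before spin) [  5.87 -25.01  -2.7 ] spin 18.84
  shift after spin [  5.87 -24.54   5.52]
```

Emit:
jog_arm(rows=[{"linear": [0,0,0],"spin": 6.3,"claw": 0.1},{"linear": [0,0,0],"spin": 6.3,"claw": 0.1},{"linear": [0,0,0],"spin": 6.2,"claw": 0.1},{"linear": [0,-4.09,0.92],"spin": 0,"claw": 0.1},{"linear": [0,-4.09,0.92],"spin": 0,"claw": 0.1},{"linear": [0,-4.09,0.92],"spin": 0,"claw": 0.1},{"linear": [0,-4.09,0.92],"spin": 0,"claw": 0.1},{"linear": [0,-4.09,0.92],"spin": 0,"claw": 0.1},{"linear": [0,-4.09,0.92],"spin": 0,"claw": 0.1},{"linear": [4,0,0],"spin": 0,"claw": 0.1},{"linear": [3.5,0,0],"spin": 0,"claw": 0.1},{"linear": [0,0,0],"spin": 0,"claw": 0.1},{"linear": [0,0,0],"spin": 0,"claw": 0.1}])

```text
time_s: 27.9
ee_pos: [437.2, -43.1, 84.1]
ee_rot: [[-0.002, 0.24, 0.971], [0.0, 0.971, -0.24], [-1.0, 0.0, -0.002]]
contact_force: [0.8, 0.3, 0.0]
gripper_width: 38.3
```

```bash
python3 - <<'E'
from h import *
go(437.7,-41.4,22,76.3)
im=manip.snapshot("scene"); cv2.imwrite("pics/scene9.png",cv2.resize(im[130:330,220:420,::-1],(560,560),interpolation=2))
E
```

```text
t 27.9 at [437.2 -43.1  84.1] jawyaw 76.1 tilt [-0.002  0.    -1.   ] F [0.8 0.3 0. ] w 38.3
  need shift cm (tool, before spin) [6.21 0.18 0.01] spin -0.2
  shift after spin [6.21 0.18 0.01]
```

View pics/scene9.png

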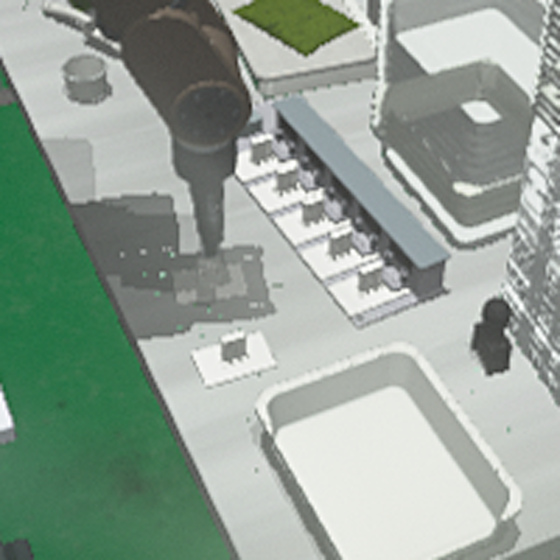

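Emit:
jog_arm(rows=[{"linear": [3,0.15,0],"spin": 0,"claw": 0.1},{"linear": [2.6,0,0],"spin": 0,"claw": 0.1},{"linear": [0.6,0,0],"spin": 0,"claw": 0.1},{"linear": [0,0,0],"spin": 0,"claw": 0.1},{"linear": [0,0,0],"spin": 0,"claw": 1},{"linear": [0,0,0],"spin": 0,"claw": 1},{"linear": [0,0,0],"spin": 0,"claw": 1},{"linear": [0,0,0],"spin": 0,"claw": 1},{"linear": [0,0,0],"spin": 0,"claw": 1},{"linear": [-1,0,0],"spin": 0,"claw": 1},{"linear": [-4,0,0],"spin": 0,"claw": 1},{"linear": [-4,0,0],"spin": 0,"claw": 1},{"linear": [-4,0,0],"spin": 0,"claw": 1},{"linear": [0,0,0],"spin": -7,"claw": 1},{"linear": [0,0,0],"spin": -6.8,"claw": 1},{"linear": [0,-3,1],"spin": 0,"claw": 1},{"linear": [0,-4,1],"spin": 0,"claw": 1},{"linear": [0,-4,1],"spin": 0,"claw": 1},{"linear": [0,-4,1],"spin": 0,"claw": 1},{"linear": [0,-4,1],"spin": 0,"claw": 1}])

```text
time_s: 29.95
ee_pos: [487.8, -232.5, 153.1]
ee_rot: [[0.001, 0.0, 1.0], [-0.0, 1.0, -0.0], [-1.0, -0.0, 0.001]]
contact_force: [0.9, 0.5, -1.3]
gripper_width: 8.9
```

```bash
python3 - <<'E'
from h import *
go(497,-455,150,90)
E
```

```text
t 29.9 at [ 487.8 -232.5  153.1] jawyaw 89.98 tilt [ 0.001 -0.    -1.   ] F [ 0.9  0.5 -1.3] w 8.9
  need shift cm (tool, before spin) [  0.32 -22.25   0.93] spin -0.02
  shift after spin [  0.32 -22.25   0.92]
```

Emit:
jog_arm(rows=[{"linear": [0,-3.7,0.2],"spin": 0,"claw": 1},{"linear": [0,-3.7,0.2],"spin": 0,"claw": 1},{"linear": [0,-3.7,0.2],"spin": 0,"claw": 1},{"linear": [0,-3.7,0.2],"spin": 0,"claw": 1},{"linear": [0,-3.7,0.1],"spin": 0,"claw": 1},{"linear": [0,-3.3,0],"spin": 0,"claw": 1},{"linear": [0,0,0],"spin": 0,"claw": 1},{"linear": [0,0,0],"spin": 0,"claw": 1}])

```text
time_s: 30.75
ee_pos: [496.2, -448.9, 152.4]
ee_rot: [[-0.0, 0.001, 1.0], [0.0, 1.0, -0.001], [-1.0, 0.0, -0.0]]
contact_force: [0.6, -0.1, 0.1]
gripper_width: 9.1
```

```bash
python3 - <<'E'
from h import *
go(497,-455,29,90)
a=manip.snapshot("scene")
cv2.imwrite("pics/l10.png",cv2.resize(a[200:370,250:450,::-1],(700,595),interpolation=2))
E
```

```text
t 30.8 at [ 496.2 -448.9  152.4] jawyaw 89.92 tilt [-0.  0. -1.] F [ 0.6 -0.1  0.1] w 9.1
  need shift cm (tool, before spin) [12.34 -0.61  0.08] spin -0.08
  shift after spin [12.34 -0.61  0.08]
```

View pics/l10.png

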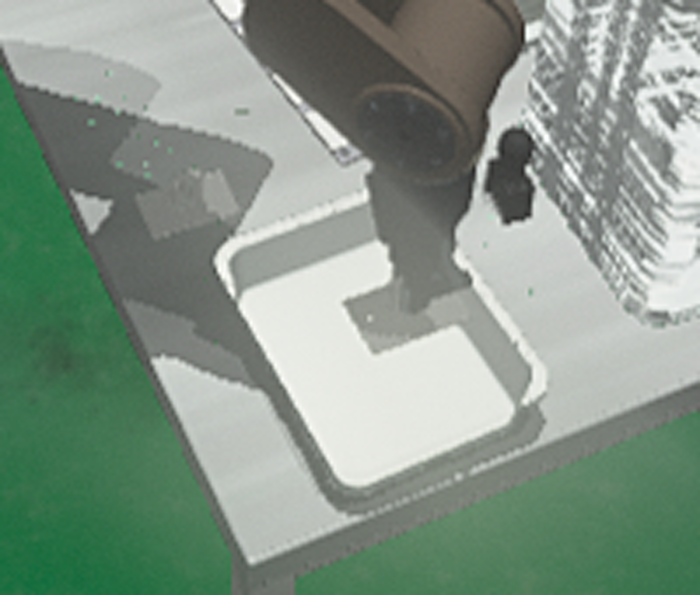

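Emit:
jog_arm(rows=[{"linear": [3,-0.6,0],"spin": 0,"claw": 1},{"linear": [3,0,0],"spin": 0,"claw": 1},{"linear": [3,0,0],"spin": 0,"claw": 1},{"linear": [2,0,0],"spin": 0,"claw": 1},{"linear": [0.9,0,0],"spin": 0,"claw": 1},{"linear": [0.4,0,0],"spin": 0,"claw": 1},{"linear": [0,0,0],"spin": 0,"claw": 1}])

```text
time_s: 31.5
ee_pos: [497.1, -454.5, 29.8]
ee_rot: [[0.001, -0.0, 1.0], [-0.0, 1.0, 0.0], [-1.0, -0.0, 0.001]]
contact_force: [0.1, -0.5, -0.2]
gripper_width: 9.0
```

Release it, then back off to spare 4 at (416.7, -173).

Emit:
jog_arm(rows=[{"linear": [0.1,0,0],"spin": 0,"claw": 1},{"linear": [0,0,0],"spin": 0,"claw": 0.3},{"linear": [0,0,0],"spin": 0,"claw": 0.3},{"linear": [0,0,0],"spin": 0,"claw": 0.3},{"linear": [0,0,0],"spin": 0,"claw": 0.3},{"linear": [-3,0,0],"spin": 0,"claw": 0.3},{"linear": [-4,0,0],"spin": 0,"claw": 0.3},{"linear": [-4,0,0],"spin": 0,"claw": 0.3},{"linear": [0,4,0],"spin": 0,"claw": 0.1},{"linear": [0,4,0],"spin": 0,"claw": 0.1},{"linear": [0,4,0],"spin": 0,"claw": 0.1},{"linear": [0,4,-1],"spin": 0,"claw": 0.1},{"linear": [0,4,-2],"spin": 0,"claw": 0.1},{"linear": [0,4,-2.5],"spin": 0,"claw": 0.1},{"linear": [0,4,-2.5],"spin": 0,"claw": 0.1},{"linear": [0,0,0],"spin": 0,"claw": 0.1},{"linear": [0,0,0],"spin": 0,"claw": 0.1}])

```text
time_s: 33.2
ee_pos: [417.0, -174.5, 138.3]
ee_rot: [[0.001, -0.001, 1.0], [-0.001, 1.0, 0.001], [-1.0, -0.001, 0.001]]
contact_force: [0.2, -0.0, -0.5]
gripper_width: 38.7
```

```bash
python3 - <<'E'
from h import *
go(416.7,-172.5,80,90)
a=manip.snapshot("scene");im=manip.snapshot("top")
cv2.imwrite("pics/l11.png",cv2.resize(a[200:370,250:450,::-1],(700,595),interpolation=2))
cv2.imwrite("pics/m11.png",cv2.resize(im[170:290,335:515,::-1],None,fx=4,fy=4,interpolation=2))
E
```

```text
t 33.2 at [ 417.  -174.5  138.3] jawyaw 90.04 tilt [ 0.001 -0.001 -1.   ] F [ 0.2 -0.  -0.5] w 38.7
  need shift cm (tool, before spin) [ 5.83  0.21 -0.04] spin 0.04
  shift after spin [ 5.83  0.21 -0.04]
```

View pics/l11.png

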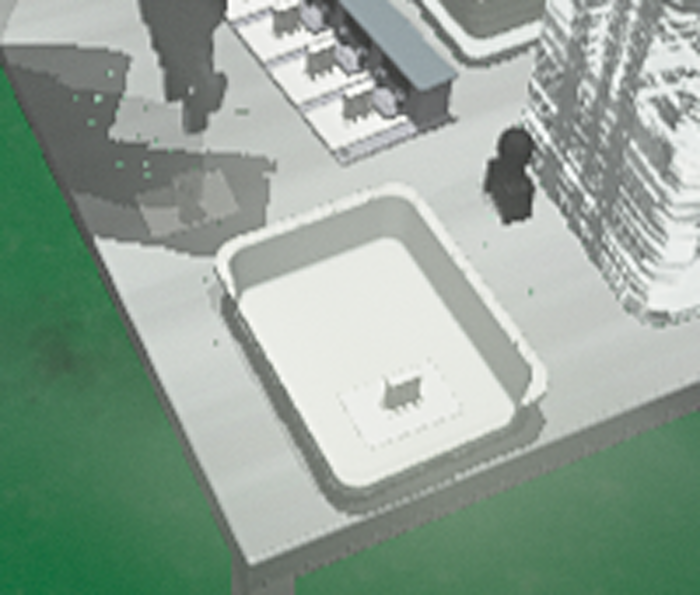

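View pics/m11.png

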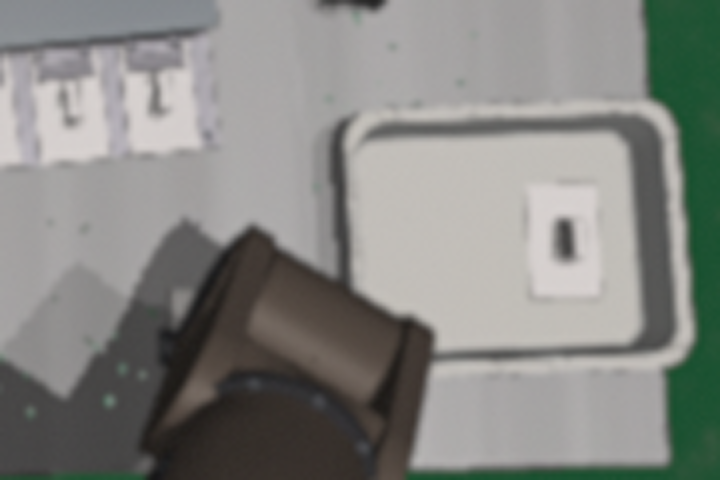

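Spare 3 is flat in the tray (top crop (565,240)). Next I'll take spare 4.

Emit:
jog_arm(rows=[{"linear": [4,0.15,0],"spin": 0,"claw": 0.1},{"linear": [4,0,0],"spin": 0,"claw": 0.1},{"linear": [3,0,0],"spin": 0,"claw": 0.1},{"linear": [0.6,0,0],"spin": 0,"claw": 0.1},{"linear": [0,0,0],"spin": 0,"claw": 0.1},{"linear": [0,0,0],"spin": 0,"claw": 1},{"linear": [0,0,0],"spin": 0,"claw": 1},{"linear": [0,0,0],"spin": 0,"claw": 1},{"linear": [0,0,0],"spin": 0,"claw": 1},{"linear": [0,0,0],"spin": 0,"claw": 1},{"linear": [-1,0,0],"spin": 0,"claw": 1},{"linear": [-4,0,0],"spin": 0,"claw": 1},{"linear": [-4,0,0],"spin": 0,"claw": 1},{"linear": [-4,0,0],"spin": 0,"claw": 1},{"linear": [0,-3.5,2.5],"spin": 0,"claw": 1},{"linear": [0,-3.7,2.5],"spin": 0,"claw": 1},{"linear": [0,-3.7,2],"spin": 0,"claw": 1},{"linear": [0,-3.7,1],"spin": 0,"claw": 1},{"linear": [0,-3.7,0],"spin": 0,"claw": 1},{"linear": [0,0,0],"spin": 0,"claw": 1}])

```text
time_s: 35.3
ee_pos: [496.6, -360.0, 152.8]
ee_rot: [[0.001, 0.003, 1.0], [-0.002, 1.0, -0.003], [-1.0, -0.002, 0.001]]
contact_force: [0.5, 0.8, -0.4]
gripper_width: 9.1
```

```bash
python3 - <<'E'
from h import *
go(497,-360,29,90)
a=manip.snapshot("scene")
cv2.imwrite("pics/l12.png",cv2.resize(a[200:370,250:450,::-1],(700,595),interpolation=2))
E
```

```text
t 35.3 at [ 496.6 -360.   152.8] jawyaw 89.83 tilt [ 0.001 -0.002 -1.   ] F [ 0.5  0.8 -0.4] w 9.1
  need shift cm (tool, before spin) [12.38  0.03  0.02] spin -0.17
  shift after spin [12.38  0.03  0.02]
```

View pics/l12.png

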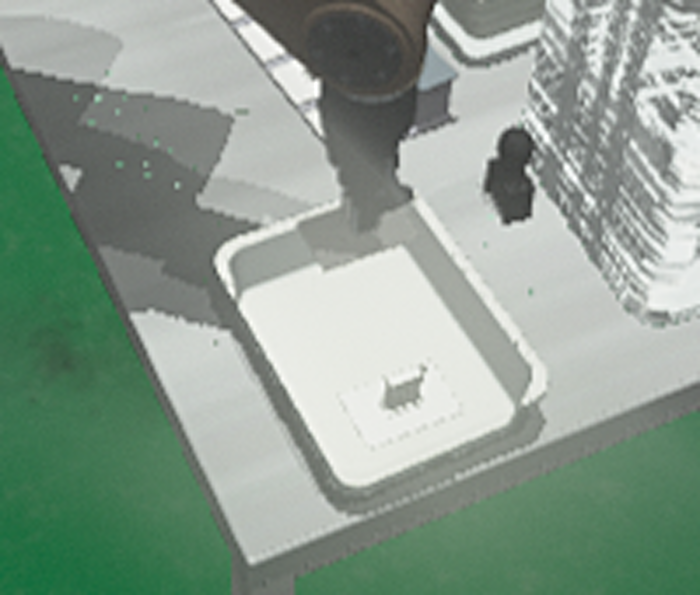

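Emit:
jog_arm(rows=[{"linear": [3,0,0],"spin": 0,"claw": 1},{"linear": [3,0,0],"spin": 0,"claw": 1},{"linear": [3,0,0],"spin": 0,"claw": 1},{"linear": [2,0,0],"spin": 0,"claw": 1},{"linear": [0.9,0,0],"spin": 0,"claw": 1},{"linear": [0.4,0,0],"spin": 0,"claw": 1},{"linear": [0.1,0,0],"spin": 0,"claw": 1},{"linear": [0,0,0],"spin": 0,"claw": 1},{"linear": [0,0,0],"spin": 0,"claw": 0.3},{"linear": [0,0,0],"spin": 0,"claw": 0.3},{"linear": [0,0,0],"spin": 0,"claw": 0.3},{"linear": [0,0,0],"spin": 0,"claw": 0.3},{"linear": [-3,0,0],"spin": 0,"claw": 0.3},{"linear": [-4,0,0],"spin": 0,"claw": 0.3},{"linear": [-4,0,0],"spin": 0,"claw": 0.3},{"linear": [-2,0,0],"spin": 0,"claw": 0.3},{"linear": [0,4,-1],"spin": 0,"claw": 0.3},{"linear": [0,4,-1],"spin": 0,"claw": 1},{"linear": [0,4,0],"spin": 0,"claw": 1},{"linear": [0,4,0],"spin": 0,"claw": 1}])

```text
time_s: 37.35
ee_pos: [476.3, -195.1, 158.0]
ee_rot: [[0.0, 0.001, 1.0], [-0.0, 1.0, -0.001], [-1.0, -0.0, 0.0]]
contact_force: [1.2, 0.2, 0.2]
gripper_width: -0.1
```

Emit:
jog_arm(rows=[{"linear": [0,4,0],"spin": 0,"claw": 1},{"linear": [0,4,0],"spin": 0,"claw": 1},{"linear": [0,4,0],"spin": 0,"claw": 1},{"linear": [0,4,0],"spin": -5,"claw": 1},{"linear": [0,4,0],"spin": 0,"claw": 1},{"linear": [0,4,0],"spin": 0,"claw": 1},{"linear": [0,4,0],"spin": 0,"claw": 1},{"linear": [0,4,0],"spin": 0,"claw": 1},{"linear": [0,4,0],"spin": 0,"claw": 1},{"linear": [0,4,0],"spin": 0,"claw": 1},{"linear": [0,4,0],"spin": 0,"claw": 1},{"linear": [0,0,0],"spin": 0,"claw": 1},{"linear": [0,0,0],"spin": 0,"claw": 1}])

```text
time_s: 38.65
ee_pos: [452.2, 243.1, 157.7]
ee_rot: [[-0.0, -0.089, 0.996], [-0.0, 0.996, 0.089], [-1.0, -0.0, -0.0]]
contact_force: [1.0, 0.3, 0.0]
gripper_width: 0.1
```

```bash
python3 - <<'E'
from h import *
go(*d2w(-80,228),150,95)
a=manip.snapshot("scene");im=manip.snapshot("top")
cv2.imwrite("pics/top13.png",im[:,:,::-1]);cv2.imwrite("pics/scene13.png",a[:,:,::-1])
cv2.imwrite("pics/l13.png",cv2.resize(a[130:340,240:440,::-1],(570,598),interpolation=2))
cv2.imwrite("pics/m13.png",cv2.resize(im[170:290,225:515,::-1],None,fx=2.7,fy=2.7,interpolation=2))
fronts(im);lanes(im)
E
```

```text
t 38.6 at [452.2 243.1 157.7] jawyaw 95.1 tilt [-0. -0. -1.] F [1.  0.3 0. ] w 0.1
  need shift cm (tool, before spin) [ 0.77 -2.32  5.03] spin 0.1
  shift after spin [ 0.77 -2.31  5.03]
lane 0 front x -42.00 slope deg -1.08 bright 210
lane 1 front x -42.50 slope deg -0.87 bright 207
lane 2 front x -42.00 slope deg 1.08 bright 206
lane 3 front x -43.50 slope deg 1.75 bright 209
lane 4 front x -43.50 slope deg 0.30 bright 209
lane 0 visible centre x -6.8 y off 0.1 yaw rel -0.5 size [73.8 59.4]
lane 1 visible centre x -1.1 y off -0.3 yaw rel 1.1 size [85.1 58.6]
lane 2 visible centre x -3.0 y off -0.2 yaw rel 3.0 size [82.3 61.1]
lane 3 visible centre x -5.0 y off 0.5 yaw rel 3.2 size [81.3 61.3]
lane 4 visible centre x -10.2 y off 0.4 yaw rel -3.0 size [69.9 59.5]
```

View pics/l13.png

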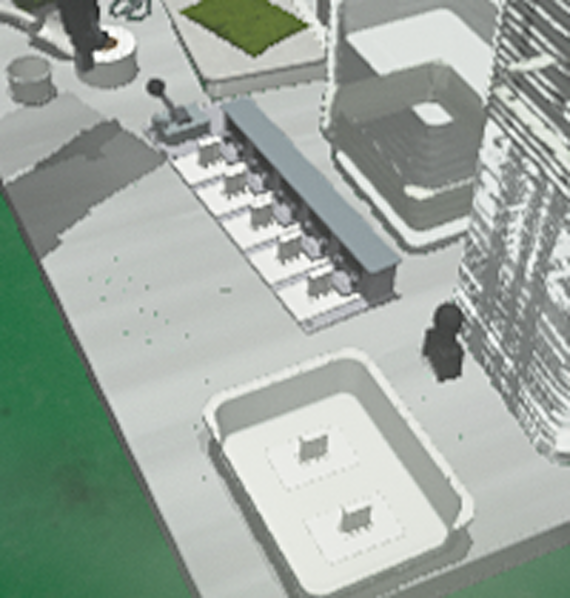

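View pics/m13.png

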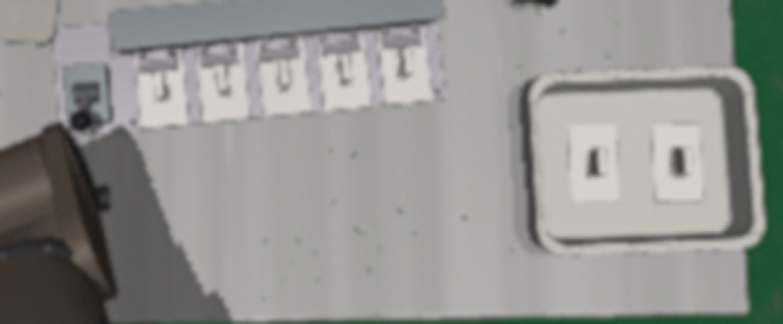

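Emit:
jog_arm(rows=[{"linear": [0,-1.2,2.2],"spin": 0.1,"claw": 1},{"linear": [0,-1.1,2.3],"spin": 0,"claw": 1},{"linear": [0,0,0],"spin": 0,"claw": 1},{"linear": [3,0,0],"spin": 0,"claw": 1},{"linear": [3,0,0],"spin": 0,"claw": 1},{"linear": [0.7,0,0],"spin": 0,"claw": 1},{"linear": [0,0,0],"spin": 0,"claw": 1}])

```text
time_s: 39.45
ee_pos: [498.9, 222.8, 90.3]
ee_rot: [[-0.002, -0.084, 0.996], [-0.001, 0.996, 0.084], [-1.0, -0.0, -0.002]]
contact_force: [1.0, -0.4, 0.0]
gripper_width: 0.2
```

```bash
python3 - <<'E'
from h import *
go(*d2w(10,228),90,95)
print(w2d(manip.read_state()["ee_pos"]))
E
```

```text
t 39.5 at [498.9 222.8  90.3] jawyaw 94.82 tilt [-0.002 -0.001 -1.   ] F [ 1.  -0.4  0. ] w 0.2
  need shift cm (tool, before spin) [0.01 0.14 9.55] spin -0.18
  shift after spin [0.01 0.11 9.55]
[-85.53245482 226.85105934]
```

Emit:
jog_arm(rows=[{"linear": [0,0.1,1],"spin": 0,"claw": 1},{"linear": [0,0,1],"spin": 0,"claw": 1},{"linear": [0,0,1],"spin": 0,"claw": 1},{"linear": [0,0,1],"spin": 0,"claw": 1},{"linear": [0,0,1],"spin": 0,"claw": 1},{"linear": [0,0,1],"spin": 0,"claw": 1},{"linear": [0,0,1],"spin": 0,"claw": 1},{"linear": [0,0,1],"spin": 0,"claw": 1},{"linear": [0,0,0.8],"spin": 0,"claw": 1},{"linear": [0,0,0.5],"spin": 0,"claw": 1},{"linear": [0,0,0.4],"spin": 0,"claw": 1},{"linear": [0,0,0],"spin": 0,"claw": 1}])

```text
time_s: 40.65
ee_pos: [596.3, 232.8, 90.8]
ee_rot: [[0.0, -0.085, 0.996], [0.0, 0.996, 0.085], [-1.0, 0.0, 0.0]]
contact_force: [0.5, 0.4, 0.5]
gripper_width: -0.0
```

```bash
python3 - <<'E'
from h import *
print(w2d(manip.read_state()["ee_pos"]))
E
```

```text
[ 12.35663871 228.27651701]
```

Emit:
jog_arm(rows=[{"linear": [0,0,0.4],"spin": 0,"claw": 1},{"linear": [0,0,0.3],"spin": 0,"claw": 1},{"linear": [0,0,0],"spin": 0,"claw": 1}])

```text
time_s: 40.95
ee_pos: [600.2, 233.2, 90.3]
ee_rot: [[-0.007, -0.085, 0.996], [-0.001, 0.996, 0.085], [-1.0, -0.001, -0.007]]
contact_force: [-13.7, -1.4, 4.8]
gripper_width: 0.2
```

```bash
python3 - <<'E'
from h import *
print(w2d(manip.read_state()["ee_pos"]))
E
```

```text
[ 16.21650843 228.36616177]
```

The lever is against its stop at 13.7 N. I'll back off and take a last look.

Emit:
jog_arm(rows=[{"linear": [0,0,-1],"spin": 0,"claw": 1},{"linear": [0,0,-3],"spin": 0,"claw": 1},{"linear": [0,0,-4],"spin": 0,"claw": 1},{"linear": [-3,0,-3],"spin": 0,"claw": 1},{"linear": [-4,0,-2],"spin": 0,"claw": 1},{"linear": [-4,2,0],"spin": 0,"claw": 1},{"linear": [0,4,-2],"spin": 0,"claw": 1},{"linear": [0,4,-1],"spin": 0,"claw": 1},{"linear": [0,4,-1],"spin": 0,"claw": 1},{"linear": [0,4,-1],"spin": 0,"claw": 1},{"linear": [0,0,0],"spin": 0,"claw": 1},{"linear": [0,0,0],"spin": 0,"claw": 1}])

```text
time_s: 42.15
ee_pos: [407.7, 397.9, 200.8]
ee_rot: [[0.001, -0.087, 0.996], [0.0, 0.996, 0.087], [-1.0, 0.0, 0.001]]
contact_force: [-0.5, 0.4, -0.2]
gripper_width: 0.3
```

```bash
python3 - <<'E'
from h import *
a=manip.snapshot("scene");im=manip.snapshot("top")
cv2.imwrite("pics/l14.png",cv2.resize(a[120:330,240:440,::-1],(570,598),interpolation=2))
cv2.imwrite("pics/m14.png",cv2.resize(im[170:290,180:515,::-1],None,fx=2.38,fy=2.38,interpolation=2))
fronts(im)
try:
    p,n=dark(im,(246,182,262,216),70);q,m=dark(a,(300,140,322,170),70);P=tri(p,q);print(p,n,q,m,"knob",P,w2d(P))
except Exception as e: print(e)
print(manip.read_state()["ee_pos"],manip.read_state()["contact_force"])
E
```

```text
lane 0 front x -42.00 slope deg -1.13 bright 210
lane 1 front x -42.50 slope deg -0.78 bright 208
lane 2 front x -42.00 slope deg 0.84 bright 207
lane 3 front x -43.50 slope deg 1.75 bright 209
lane 4 front x -43.50 slope deg 0.58 bright 209
[252.84090909 189.56818182] 44 [311.45 154.9 ] 20 knob [622.15284876 234.1333485   99.98030328] [ 38.21468736 227.36792263]
[408.44066182 396.77772131 200.86733026] [-0.56813995  0.2743531  -0.17854446]
```

View pics/l14.png

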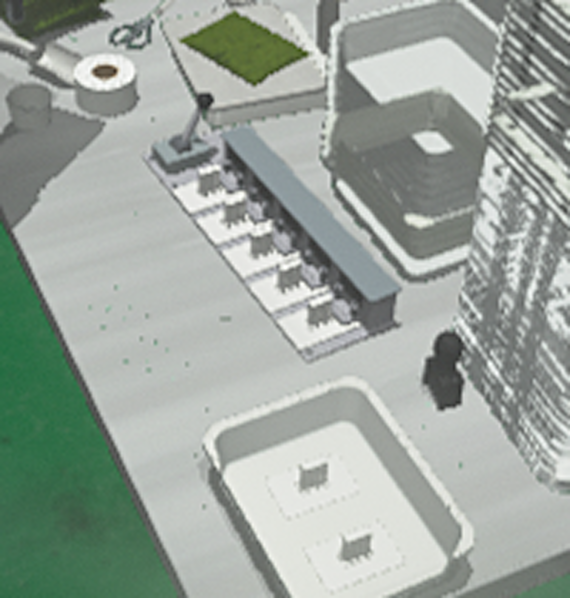

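View pics/m14.png

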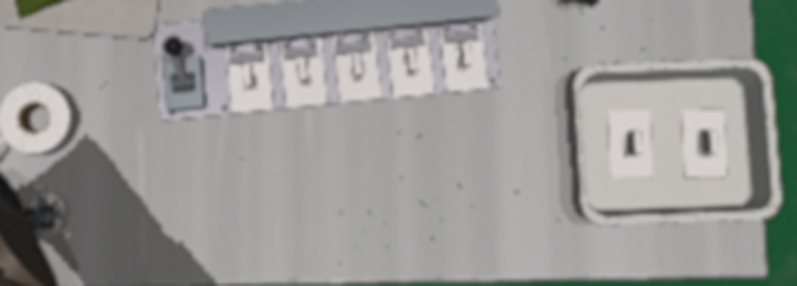

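```bash
python3 - <<'E'
from plant import manip
print(manip.hand_in())
E
```

```text
the job is handed in; nothing more can be done
None
```

The dispenser is ready and the job is handed in, at about 42 s of the 192 s allowed. No verdict came back.

**What I did**
- I pulled the feed lever towards me until it met its stop, with about 7 N on the tool.
- I pressed spares 0, 1 and 2 into lanes 0, 1 and 2. Each was pushed until the force rose sharply at the housing, reaching 23, 29 and 35 N. Lanes 3 and 4 already had plates, and I left those alone.
- I laid spares 3 and 4 flat in the tray. Spare 4 had been knocked aside during the run, so I measured its position again before picking it up.
- I pushed the lever away from me until it met its stop, at about 14 N, and then backed the arm clear.

**Last checks**
- **Plates:** the front edges of all five read within 1.5 mm of each other (-42.0 to -43.5 mm, expected -45). I put the spread and offset down to about 0.1° of error in my dispenser angle plus camera calibration. The edge fits gave -1.1 to +1.8° of skew. The largest was on a plate that was already fitted, so I take this as pixel noise.
- **Rectangle fits:** those on the visible plate faces disagreed by up to 3° of yaw, because the bright clips disturb them, so I did not rely on them.
- **Lever:** the knob triangulates to x +38 mm, 100 mm high, which matches fully over. I judged the earlier pulled position only from the stop force and the picture.
- **Bystanders and force:** I saw no sign that the roll, tub or stamp had moved, and nothing was touching the robot at hand-in.

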